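# Clear the mixer, then mix the ward's containers

## Robot

A 7-joint arm with a two-finger parallel gripper is mounted at the origin on a cart in front of the work surface, level with it; the furniture and walls round the work are solid. World frame = base frame: x ahead of the robot, y to its left, z up, the work surface at z = 0. Lengths are in mm, angles in rad, forces in N, time in s.
With the tool pointing down it reaches from about 400 to 850 mm from the base axis. Payload 6.9 kg.
Tool frame: the origin (TCP) lies on the centre line of the jaws, within the pads' length; the fingertips stand 17 mm ahead of it and the grasp point (between the pads) lies 2 mm behind it; z points along the fingers, x is the direction in which the jaws open and shut, and the axes are right-handed (so a half turn about z gives the same grasp; the last joint's range is limited). The gripper opens to 85 mm and grips with 20 to 120 N. Pads are 22 mm wide; open, the fingers measure 114 mm over their backs; the gripper's body (76 mm by 85 mm) begins 54 mm behind the grasp point. The pads swing forward as they close: fully open they stand 13 mm farther back than shut.
Start: joints at [1.252, 0.507, -0.238, 1.5, 0.126, 1.149, -0.155], TCP at [256.987, -569.71, 248.275] pointing down, gripper open.
Joint ranges: [-3.08, 3.08], [-0.24, 2.05], [-1.43, 1.35], [0, 2.5], [-1.52, 4.66], [0.17, 1.96], [-2.89, 2.89]. Speed limits (rad/s): [2.39, 2.39, 3.14, 3.14, 3.14, 3.14, 3.14].

## Interface

Orientations are given as a rotation vector (axis times angle).
In Python, from station import observe, read_camera, camera_info, hand_in gives the robot as it stands.
- The arm moves only by the shell command python3 -m handwheel 'ROWS' [OPENING]. ROWS is JSON, a list of rows, each an object with "travel": the shift along the tool's x, y, z in m, a list of three; "angular": the turn, a rotation vector about the tool's x, y, z in degrees, a list of three. A call has 1 to 20 rows; each row shifts and turns the commanded pose from where the row before left it, along the tool's axes as they then stand; what a row does not reach is not made up. A row lasts 1/10 s, in which the tool goes at most 50 mm and 8.59 degrees, less where a joint would pass 70% of its speed; a pose out of reach is approached as far as the arm can. A call with a gripper value outside its range is refused whole. OPENING is the finger opening in m, from 0 to 0.0854, set as the call begins (- or left out, the last holds). The fingers move at their own pace and stop on an object; the grip force is fixed at half the most. Time passes only in rows, so rows that do not move let the fingers close. It gives the time, the measured TCP pose, the force and the opening at its end, in the units of the state.
- observe(): the state, without advancing time (a new reading comes with each control period).
- read_camera(name): name is "scene" or "side" or "wrist"; returns (picture, depth): 480x640x3 uint8, red, green, blue; 480x640 float32, mm along the optical axis (not along the pixel's ray), 0 where there is no reading.
- camera_info(name): a dict with "mtx" (3x3 intrinsics, pixels), "pose" (4x4, takes a point from camera to world coordinates). Camera axes: x right, y up, looking along -z (the intrinsics and any distortion apply to the point x, -y, -z); pixel columns grow to the right and rows downward; lengths in mm; the calibration is good to about 2 mm. A picture is of the moment at which its call begins: read the wrist's pose just before it. camera_info takes no time and is no camera call; for the wrist camera it gives the pose at the moment of the call.
- hand_in(): hands the job in, once; it reports no verdict.
The state is a dict: "time": time; "joint_pos": joint angles; "qd": joint speeds; "joint_efforts": joint torques, N m; "position": TCP position; "orientation": TCP orientation; "force": force on the tool from outside, world axes, zero at the start; "ft_torque": the same for the moment, N m; "opening": opening from 0.0 (shut) to 1.0 (fully open).
Only numpy, scipy, OpenCV 4.12 (cv2) and the standard library are available. Lean on these libraries where they do the work, as an engineer would, in place of code of your own. Each camera call takes 0.05 s, during which the arm holds its last target.

## Task

Somebody has left a carton lying on the vortex mixer and a tablet cutter on the grey board: first move both onto the blue mat, lying flat. Then mix the three or four white containers that stand in the row beside the mixer, one after another from the shortest to the tallest: press each one upright onto the middle of the mixer's sprung pad until the pad is fully down, keep it down for a good second, and stand it upright on the grey board. Leave the other things on the bench where they are.

Things in the scene. Friction and masses are not known exactly. Their poses are not given: they have to be found in the camera images.
- small_jar_mid (a point): small plain white screw jar, 58 mm high, 39 mm across its lid (upper 20 mm), body 37 mm across; the shortest of the four. The point is its centre, half-way up on its axis (z along the axis). It may be absent in a run; 0.05 to 0.12 kg
- small_bottle_mid (a point): the smaller of the two white tablet bottles, with a narrower white screw cap, 74 mm high, body 42 mm across up to 56 mm, cap 38 mm across above that; second in height. The point is its centre, half-way up on its axis (z along the axis). It may be absent in a run; 0.05 to 0.12 kg
- large_bottle_mid (a point): the larger of the two white tablet bottles, 88 mm high, body 46 mm across up to 68 mm, narrower screw cap (41 mm) above that; third in height. The point is its centre, half-way up on its axis (z along the axis). It may be absent in a run; 0.05 to 0.12 kg
- wide_jar_mid (a point): wide white screw jar, 96 mm high, 62 mm across its lid (upper 32 mm), body 59 mm across; the tallest. The point is its centre, half-way up on its axis (z along the axis). It may be absent in a run; 0.05 to 0.12 kg
- carton_mid (a point): flat closed medicine carton, 63 wide (its x) x 111 long (its y) x 26 mm high, 0.07 kg, at first lying across the mixer pad; the point is its centre, 13 mm above its underside, z up. Grip it across the width (x)
- cutter_mid (a point): teal tablet cutter, closed, a flat box 100 long (its x) x 47 wide (its y) x 20 mm high, 0.08 kg, at first lying on the grey board; the point is its centre, 10 mm above its underside, z up. Grip it across the width (y)
- pad_top (a point): centre of the upper face of the mixer's round black pad, 72 mm across, flat. The mixer is a fixed white block 100 x 100 mm whose top is 45 mm above the bench; the untouched pad's face is 76 mm above the bench and sinks when pressed
- pad (a joint): how far the pad is pressed down, m: 0 untouched, 0.012 fully down on its stop. Spring: 3 N to start, 9 N at the bottom; it springs back when released
- board_top (a point): centre of the upper face of the fixed flat dark grey board, 120 (its x) x 260 mm (its y), 4 mm thick on the bench; x, y along its sides, z up
- mat_top (a point): centre of the upper face of the fixed blue mat, 130 (its x) x 200 (its y) x 3 mm thick on the bench, z up
- marker_mid (a point): black marker pen, 128 x 11 mm, lying on the bench between board and mat; not part of the job; its centre
- tape_mid (a point): roll of tape, 53 mm across, 18 mm high, behind the containers; not part of the job; its centre
- cups_mid (a point): stack of small clear dose cups, 46 mm across, 50 mm high, behind the mixer; not part of the job; its centre
- blister_mid (a point): blister strip, 38 x 90 x 5 mm, behind the containers; not part of the job; its centre

How it is judged:
By the outcome, as a careful person would: the job done as asked, in the order asked, and still so for the second after the job is handed in, with the robot touching nothing.
Of small_jar, small_bottle, large_bottle, wide_jar only 3 to 4 are there at a start; the rules pass over those that are not, and their reading is None.
At some moment in a run one of cutter may be knocked a few centimetres aside while the robot is not near it.
It also fails if it takes over 210 s, if anything falls off the work surface, if the arm or the gripper's body presses on something with over 40 N, if the wrist force passes 120 N, or if a joint passes its speed limit or range.

## Working session

There is one attempt and no reset: what is moved stays moved. The work goes in short steps, Python scripts to look and compute and a shell command to move; the robot and the scene stay as the last step left them, time stands still between calls to the robot, and variables do not carry over. Pictures are saved under pics/ and viewed, and the job is handed in when it is done.

```bash
ls; mkdir -p pics; python3 - <<'E'
from station import *
import cv2
print(observe())
for n in ("scene","side","wrist"):
    p,d=read_camera(n); cv2.imwrite(f"pics/{n}0.png",p[:,:,::-1]); c=camera_info(n); print(n,c['mtx'],c['pose'],c.keys())
E
```

```text
pics
{'time': 0.0, 'joint_pos': array([ 1.25251133,  0.50832546, -0.23755852,  1.50115468,  0.1257101 ,
        1.14886687, -0.15480012]), 'qd': array([-0.00033837,  0.00025667,  0.00068542,  0.00193786,  0.0001525 ,
        0.00091024,  0.0006533 ]), 'joint_efforts': array([-5.35137315e-04, -6.20602298e+01, -2.18702674e+00, -2.49648535e+01,
        1.25532263e-02,  1.22063814e-02,  1.27902177e-05]), 'position': array([ 256.75879873, -569.30639893,  247.43095092]), 'orientation': array([-2.63820991e+00,  1.70398779e+00,  2.34495410e-03]), 'force': array([-0.51333185, -0.25346471,  0.63170718]), 'ft_torque': array([ 0.02856339, -0.04112902, -0.03658039]), 'opening': 0.9977089020580215}
scene [[546.97318007   0.         321.20826421]
 [  0.         546.97318007 237.15242988]
 [  0.           0.           1.        ]] [[-7.85996648e-01  4.53133148e-01 -4.20570589e-01  2.04693641e+02]
 [-6.18093826e-01 -5.61652655e-01  5.50005743e-01  4.03950683e+02]
 [ 1.30112460e-02  6.92254755e-01  7.21535905e-01  7.22576085e+02]
 [ 0.00000000e+00  0.00000000e+00  0.00000000e+00  1.00000000e+00]] dict
[... 179 characters left out ...]
70616e-01 -2.36786059e-01  3.89976722e+02]
 [-2.91087419e-01 -5.18370131e-01  8.04089872e-01  6.48979366e+02]
 [ 1.38484212e-02  8.38114778e-01  5.45318109e-01  5.61769998e+02]
 [ 0.00000000e+00  0.00000000e+00  0.00000000e+00  1.00000000e+00]] dict_keys(['mtx', 'pose'])
wrist [[388.0950641    0.         324.83105219]
 [  0.         388.0950641  243.16938764]
 [  0.           0.           1.        ]] [[ 4.11985501e-01  8.78002227e-01  2.43680194e-01  3.18698500e+02]
 [-9.11189705e-01  3.97310001e-01  1.08986623e-01 -5.42346237e+02]
 [-1.12608054e-03 -2.66939793e-01  9.63712550e-01  3.71153570e+02]
 [ 0.00000000e+00  0.00000000e+00  0.00000000e+00  1.00000000e+00]] dict_keys(['mtx', 'pose'])
```

View pics/scene0.png

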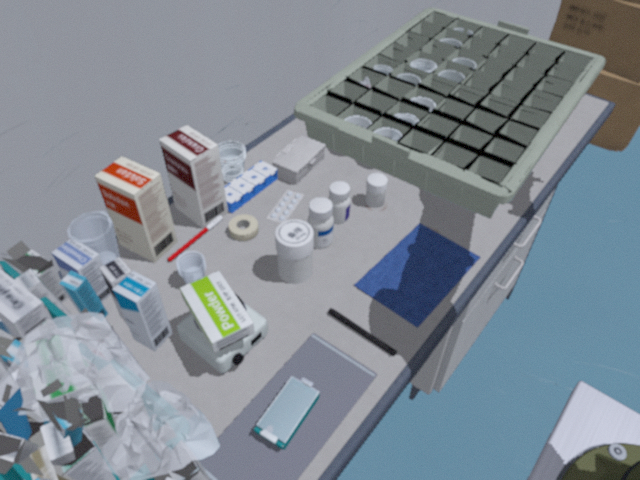

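View pics/side0.png

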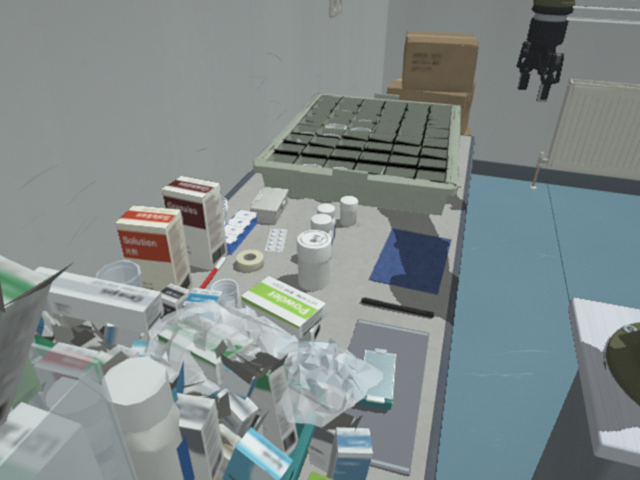

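View pics/wrist0.png

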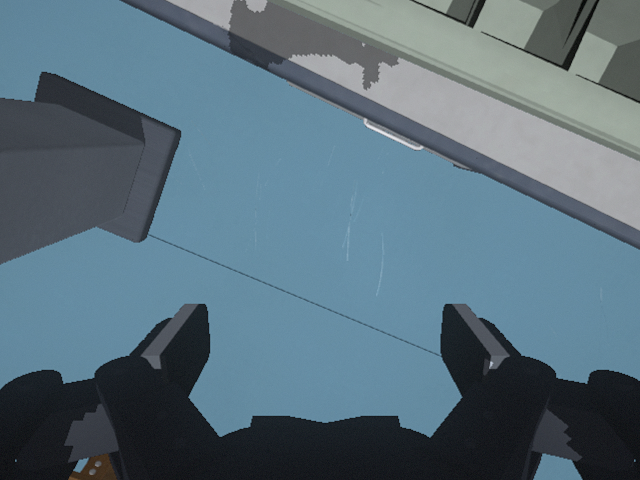

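```bash
cat > h.py <<'E'
import numpy as np, cv2
from station import *
def rays(c,uv):
    uv=np.asarray(uv,float).reshape(-1,2);K=c['mtx'];P=c['pose']
    d=np.c_[(uv[:,0]-K[0,2])/K[0,0],-(uv[:,1]-K[1,2])/K[1,1],-np.ones(len(uv))]
    return P[:3,3],d@P[:3,:3].T
def plane(c,uv,z):
    o,d=rays(c,uv);return o+d*((z-o[2])/d[:,2])[:,None]
def cloud(c,dep):
    v,u=np.mgrid[:480,:640];o,d=rays(c,np.c_[u.ravel(),v.ravel()])
    return (o+d*dep.reshape(-1,1)).reshape(480,640,3)
def rect(xy):
    r=cv2.minAreaRect(np.asarray(xy,np.float32).reshape(-1,1,2))
    b=cv2.boxPoints(r);e=b[1]-b[0],b[2]-b[1]
    l=max(e,key=np.linalg.norm)
    return dict(c=np.round(r[0],1),s=np.round(sorted(np.linalg.norm(x) for x in e),1),long_deg=round(float(np.degrees(np.arctan2(l[1],l[0]))%180),1))
def blobs(mask,c,z,amin=150):
    out=[]
    for k in cv2.findContours(mask.astype(np.uint8),cv2.RETR_EXTERNAL,cv2.CHAIN_APPROX_NONE)[0]:
        if cv2.contourArea(k)>amin:
            w=plane(c,k.reshape(-1,2),z)
            out.append((cv2.boundingRect(k),rect(w[:,:2])))
    return out
E
python3 - <<'E'
from h import *
for n in ("scene","side"):
    p,d=read_camera(n);c=camera_info(n);X=cloud(c,d);h=cv2.cvtColor(p,cv2.COLOR_RGB2HSV)
    H,S,V=[h[...,i].astype(int) for i in range(3)]
    np.savez(f"pics/{n}.npz",p=p,d=d)
    z=X[...,2];inx=(X[...,0]>300)&(X[...,0]<900)&(np.abs(X[...,1])<420)
    print(n,"bench z",np.median(z[inx&(abs(z)<15)]))
    mat=(H>105)&(H<125)&(S>110)&(V<160)&inx&(z<25)
    for b in blobs(mat,c,3,1500):print("mat",b)
    br=h[250:460,200:380] if n=="scene" else 0
    if n=="scene":
        print([h[r,cc] for r,cc in ((440,250),(350,330),(430,290),(400,290),(310,220),(200,420),(250,330),(330,350))])
    else: print([h[r,cc] for r,cc in ((440,390),(335,410),(370,380),(305,285))])
    for zt,nm in ((58,"sj"),(74,"sb"),(88,"lb"),(96,"wj"),(50,"cups"),(76+26,"carton")):
        m=(abs(z-zt)<5)&inx
        for b in blobs(m,c,zt,60):
            if nm=="carton" or b[1]['s'][1]<80: print(nm,b)
E
```

```text
scene bench z -0.356548757905216
mat ((355, 224, 124, 102), {'c': array([ 444. , -187.3]), 's': array([127. , 196.8], dtype=float32), 'long_deg': 87.4})
[array([115,  34, 142], dtype=uint8), array([111,  34, 143], dtype=uint8), array([103,  40, 199], dtype=uint8), array([103,  45, 185], dtype=uint8), array([ 49,  34, 203], dtype=uint8), array([124,  13, 139], dtype=uint8), array([115,   9, 170], dtype=uint8), array([135,   7, 145], dtype=uint8)]
sj ((124, 310, 42, 22), {'c': array([686.6, 194.3]), 's': array([33.5, 59. ], dtype=float32), 'long_deg': 49.6})
sj ((70, 294, 28, 15), {'c': array([785.7, 228.4]), 's': array([24.2, 39.1], dtype=float32), 'long_deg': 53.4})
sj ((277, 251, 36, 14), {'c': array([597. , -39.2]), 's': array([27.2, 57.4], dtype=float32), 'long_deg': 41.1})
sj ((81, 229, 25, 11), {'c': array([896.2, 132.2]), 's': array([14.9, 40.2], dtype=float32), 'long_deg': 70.4})
sj ((308, 215, 26, 15), {'c': array([ 615.7, -129.9]), 's': array([33. , 43.8], dtype=float32), 'long_deg': 35.4})
sj ((367, 173, 21, 15), {'c': array([ 602.6, -285.4]), 's': array([37.6, 40.9], dtype
[... 7079 characters left out ...]
86, 232, 39, 20), {'c': array([832.2, -55.2]), 's': array([56.9, 70.9], dtype=float32), 'long_deg': 87.2})
carton ((263, 412, 108, 68), {'c': array([483.5, 344.2]), 's': array([ 67.9, 102.7], dtype=float32), 'long_deg': 31.1})
carton ((241, 276, 84, 53), {'c': array([601.1, 131.2]), 's': array([ 66.8, 113.6], dtype=float32), 'long_deg': 160.8})
carton ((110, 259, 31, 25), {'c': array([860.1, 135.6]), 's': array([35.1, 68.3], dtype=float32), 'long_deg': 143.0})
carton ((122, 237, 63, 23), {'c': array([844.5,  78.4]), 's': array([ 58.5, 103.1], dtype=float32), 'long_deg': 41.6})
carton ((182, 209, 41, 19), {'c': array([818.8, -43.2]), 's': array([51.8, 81.1], dtype=float32), 'long_deg': 45.6})
```

```bash
python3 - <<'E'
from h import *
for n in ("scene","side"):
    f=np.load(f"pics/{n}.npz");p,d=f['p'],f['d'];c=camera_info(n);X=cloud(c,d);h=cv2.cvtColor(p,cv2.COLOR_RGB2HSV)
    H,S,V=[h[...,i].astype(int) for i in range(3)]
    z=X[...,2];inx=(X[...,0]>300)&(X[...,0]<900)&(np.abs(X[...,1])<420)
    top=(abs(z-24)<5)&inx&(X[...,0]<560)
    for b in blobs(top,c,24,300):print(n,"cutter",b)
    teal=(H>80)&(H<110)&(S>30)&inx&(z>8)&(z<32)&(X[...,0]<560)
    for b in blobs(teal,c,24,300):print(n,"teal",b)
    bd=(S>(12 if n=='side' else 22))&(S<60)&(H>95)&(H<122)&(V<175)&(V>90)&inx&(abs(z)<14)&(X[...,0]<560)
    for b in blobs(cv2.morphologyEx(bd.astype(np.uint8),cv2.MORPH_OPEN,np.ones((3,3))),c,4,600):print(n,"board",b)
    dk=(V<70)&inx&(abs(z)<25)&(X[...,1]>-120)&(X[...,1]<60)
    for b in blobs(dk,c,6,100):print(n,"marker",b)
    mx=(abs(z-45)<4)&inx&(abs(X[...,0]-600)<90)&(abs(X[...,1]-130)<90)
    for b in blobs(mx,c,45,30):print(n,"mixer",b)
E
```

```text
scene cutter ((254, 376, 66, 72), {'c': array([447., 153.]), 's': array([47.4, 99.8], dtype=float32), 'long_deg': 96.6})
scene teal ((254, 376, 66, 74), {'c': array([445.2, 156. ]), 's': array([50.2, 96.1], dtype=float32), 'long_deg': 96.8})
scene board ((200, 336, 175, 144), {'c': array([443.9, 152.9]), 's': array([119.4, 247.3], dtype=float32), 'long_deg': 91.3})
scene marker ((409, 326, 38, 55), {'c': array([350.4, -54.5]), 's': array([ 14.4, 117.3], dtype=float32), 'long_deg': 92.6})
scene marker ((329, 310, 67, 45), {'c': array([448.2, -21.3]), 's': array([ 10.5, 125.4], dtype=float32), 'long_deg': 179.9})
scene mixer ((139, 315, 29, 23), {'c': array([676.6, 185.6]), 's': array([21.5, 43.9], dtype=float32), 'long_deg': 74.5})
scene mixer ((178, 314, 70, 47), {'c': array([603.3, 151.1]), 's': array([ 49.9, 104.2], dtype=float32), 'long_deg': 12.8})
scene mixer ((245, 304, 22, 26), {'c': array([576.1,  77.2]), 's': array([20.4, 51.8], dtype=float32), 'long_deg': 152.5})
side cutter ((360, 348, 36, 57), {'c': array([447.9, 155.4]), 's': array([ 46. , 102.5], dtype=float32), 'long_deg': 97.9})
side teal ((358, 352, 37, 56), {'c': array([447.3, 162.5]), 's': array([44.4, 97.9], dtype=float32), 'long_deg': 96.3})
side board ((425, 322, 28, 158), {'c': array([357.8, 135.9]), 's': array([ 12.5, 294.3], dtype=float32), 'long_deg': 90.0})
side board ((346, 322, 82, 147), {'c': array([444.6, 152.2]), 's': array([118.1, 250.4], dtype=float32), 'long_deg': 91.5})
side marker ((362, 298, 72, 20), {'c': array([449., -20.]), 's': array([ 15. , 125.4], dtype=float32), 'long_deg': 179.4})
side marker ((447, 286, 10, 39), {'c': array([358.4, -59.1]), 's': array([  9.9, 106.4], dtype=float32), 'long_deg': 90.1})
side mixer ((298, 327, 16, 14), {'c': array([561.3, 131.3]), 's': array([11.6, 35.9], dtype=float32), 'long_deg': 67.2})
```

```bash
cat >> h.py <<'E'
from scipy.spatial.transform import Rotation as Ro
def to(x,y,z,ang):
    s=observe();R=Ro.from_rotvec(s['orientation']);p=s['position']
    a=np.radians(ang);T=Ro.from_matrix(np.array([[np.cos(a),np.sin(a),0],[np.sin(a),-np.cos(a),0],[0,0,-1]]))
    d=np.array([x,y,z])-p
    print('now',np.round(p,1),'t',round(s['time'],2),'F',np.round(s['force'],1),'open',round(s['opening']*85.4,1))
    print('turn deg (tool)',np.round((R.inv()*T).as_rotvec(degrees=True),2),'travel mm now',np.round(R.inv().apply(d),1),'after turn',np.round(T.inv().apply(d),1))
E
cat > to.py <<'E'
import sys;from h import *;to(*map(float,sys.argv[1:]))
E
python3 to.py 600 130 250 71
python3 - <<'E'
from h import *
f=np.load("pics/scene.npz");c=camera_info("scene");X=cloud(c,f['d'])
z=X[...,2]
for nm,x0,x1,y0,y1 in (("box",630,760,140,260),("tape/blister",640,800,-260,60),("bag",400,560,240,420),("tray",400,900,-420,-300)):
    m=(X[...,0]>x0)&(X[...,0]<x1)&(X[...,1]>y0)&(X[...,1]<y1)&(z>(2.5 if 'tape' in nm else 12))
    P=X[m];print(nm,len(P),np.round(np.percentile(P,[1,50,99],axis=0),0).tolist())
m=(X[...,0]>640)&(X[...,0]<800)&(X[...,1]>-260)&(X[...,1]<60)&(abs(z-18)<3)
for b in blobs(m,c,18,60):print(b)
m=(X[...,0]>560)&(X[...,0]<760)&(X[...,1]>120)&(X[...,1]<260)&(z>115)
for b in blobs(m,c,120,20):print('tall',b)
E
```

```text
now [ 256.9 -569.5  247.9] t 0.25 F [ 0.1 -0.2 -0.1] open 85.3
turn deg (tool) [-6.0000e-02  2.0000e-02 -1.3672e+02] travel mm now [-496.6 -600.4   -1.7] after turn [773.1  96.7  -2.1]
box 3655 [[632.0, 142.0, 14.0], [681.0, 187.0, 95.0], [758.0, 207.0, 127.0]]
tape/blister 2472 [[641.0, -257.0, 3.0], [763.0, -104.0, 17.0], [800.0, 59.0, 73.0]]
bag 16798 [[434.0, 269.0, 85.0], [519.0, 330.0, 186.0], [559.0, 415.0, 228.0]]
tray 7698 [[403.0, -418.0, 13.0], [619.0, -367.0, 74.0], [852.0, -305.0, 97.0]]
((229, 215, 29, 21), {'c': array([745.5, -68.2]), 's': array([50.9, 52.5], dtype=float32), 'long_deg': 132.8})
((230, 169, 75, 40), {'c': array([ 791.8, -178.1]), 's': array([ 46.7, 177.7], dtype=float32), 'long_deg': 73.9})
tall ((103, 259, 55, 48), {'c': array([714.5, 185.2]), 's': array([47.3, 91.3], dtype=float32), 'long_deg': 2.1})
```

```bash
R='{"travel":[0,0,0],"angular":[0,0,-8.55]}'; python3 -m handwheel '[{"travel":[0,0,0],"angular":[0,0,-8.55]},{"travel":[0,0,0],"angular":[0,0,-8.55]},{"travel":[0,0,0],"angular":[0,0,-8.55]},{"travel":[0,0,0],"angular":[0,0,-8.55]},{"travel":[0,0,0],"angular":[0,0,-8.55]},{"travel":[0,0,0],"angular":[0,0,-8.55]},{"travel":[0,0,0],"angular":[0,0,-8.55]},{"travel":[0,0,0],"angular":[0,0,-8.55]},{"travel":[0,0,0],"angular":[0,0,-8.55]},{"travel":[0,0,0],"angular":[0,0,-8.55]},{"travel":[0,0,0],"angular":[0,0,-8.55]},{"travel":[0,0,0],"angular":[0,0,-8.55]},{"travel":[0,0,0],"angular":[0,0,-8.55]},{"travel":[0,0,0],"angular":[0,0,-8.55]},{"travel":[0,0,0],"angular":[0,0,-8.55]},{"travel":[0,0,0],"angular":[0,0,-8.55]}]'; python3 to.py 600 130 250 71
```

```text
time: 1.85
position: [256.8, -569.7, 248.1]
orientation: [-2.551, -1.833, 0.0]
force: [-0.2, -0.3, 0.1]
opening: 1.001
now [ 256.8 -569.7  248.1] t 1.85 F [-0.2 -0.3  0.1] open 85.5
turn deg (tool) [-0.02 -0.01  0.42] travel mm now [772.6 102.4  -1.8] after turn [773.4  96.7  -1.9]
```

```bash
python3 -m handwheel '[{"travel":[0.02,0.0025,0],"angular":[0,0,0.42]},{"travel":[0.04,0.0055,0],"angular":[0,0,0]},{"travel":[0.04,0.0055,0],"angular":[0,0,0]},{"travel":[0.04,0.0055,0],"angular":[0,0,0]},{"travel":[0.04,0.0055,0],"angular":[0,0,0]},{"travel":[0.04,0.0055,0],"angular":[0,0,0]},{"travel":[0.04,0.0055,0],"angular":[0,0,0]},{"travel":[0.04,0.0055,0],"angular":[0,0,0]},{"travel":[0.04,0.0055,0],"angular":[0,0,0]},{"travel":[0.04,0.0055,0],"angular":[0,0,0]},{"travel":[0.04,0.0055,0],"angular":[0,0,0]},{"travel":[0.04,0.0055,0],"angular":[0,0,0]},{"travel":[0.04,0.0055,0],"angular":[0,0,0]},{"travel":[0.04,0.005,0],"angular":[0,0,0]},{"travel":[0.04,0.005,0],"angular":[0,0,0]},{"travel":[0.04,0.005,0],"angular":[0,0,0]},{"travel":[0.04,0.005,0],"angular":[0,0,0]},{"travel":[0.04,0.005,0],"angular":[0,0,0]},{"travel":[0.04,0.005,0],"angular":[0,0,0]},{"travel":[0.02,0.0025,0],"angular":[0,0,0]}]'; python3 to.py 600 130 250 71; python3 - <<'E'
from h import *
p,d=read_camera("wrist");cv2.imwrite("pics/w1.png",p[:,:,::-1])
E
```

```text
time: 3.85
position: [604.4, 118.1, 248.2]
orientation: [-2.559, -1.82, -0.002]
force: [-0.3, 0.5, 1.1]
opening: 0.999
now [604.4 118.1 248.2] t 3.85 F [-0.3  0.5  1.1] open 85.3
turn deg (tool) [-0.03 -0.12 -0.15] travel mm now [ 9.8 -8.  -1.8] after turn [ 9.8 -8.  -1.8]
```

View pics/w1.png

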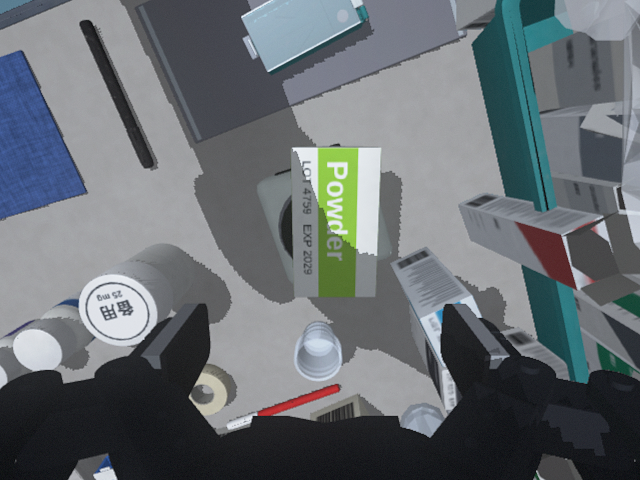

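The wrist view shows the carton at columns 290–382, rows 147–297, aligned with the tool. Measuring it here, with the mixer.

```bash
cat > wr.py <<'E'
from h import *
import sys
# wrist measurement: height-banded blobs near a point
x,y,r=map(float,sys.argv[1:4])
c=camera_info("wrist");p,d=read_camera("wrist");X=cloud(c,d)
n=np.hypot(X[...,0]-x,X[...,1]-y)<r
for a in sys.argv[4:]:
    zt=float(a);m=n&(abs(X[...,2]-zt)<4)&(d>120)
    for b in blobs(m,c,zt,150):print(zt,b,'zmed',round(float(np.median(X[...,2][m])),1))
E
python3 wr.py 600 130 110 102 45; python3 wr.py 447 154 80 24
```

```text
102.0 ((408, 283, 51, 27), {'c': array([676.3, 181.1]), 's': array([ 5.2, 40. ], dtype=float32), 'long_deg': 97.7}) zmed 100.0
102.0 ((287, 148, 90, 150), {'c': array([601.5, 126.3]), 's': array([ 61.4, 108.7], dtype=float32), 'long_deg': 160.8}) zmed 100.0
45.0 ((373, 212, 14, 49), {'c': array([636.5, 160.3]), 's': array([11.4, 43.2], dtype=float32), 'long_deg': 162.9}) zmed 42.6
45.0 ((254, 175, 36, 109), {'c': array([602.4,  74.5]), 's': array([27.6, 96. ], dtype=float32), 'long_deg': 162.9}) zmed 42.6
24.0 ((241, 0, 128, 73), {'c': array([449.8, 151.4]), 's': array([46.2, 99.1], dtype=float32), 'long_deg': 96.4}) zmed 22.1
```

```bash
python3 to.py 600.5 128 97 70.9
```

```text
now [603.7 115.7 247.9] t 4.0 F [ 0.3 -1.1 -0.3] open 85.5
turn deg (tool) [-0.05 -0.02 -0.08] travel mm now [ 10.5  -7.  150.9] after turn [ 10.6  -7.1 150.9]
```

```bash
python3 -m handwheel '[{"travel":[0.0105,-0.007,0.02],"angular":[0,0,0]},{"travel":[0,0,0.03],"angular":[0,0,0]},{"travel":[0,0,0.03],"angular":[0,0,0]},{"travel":[0,0,0.03],"angular":[0,0,0]},{"travel":[0,0,0.025],"angular":[0,0,0]},{"travel":[0,0,0.015],"angular":[0,0,0]},{"travel":[0,0,0],"angular":[0,0,0]}]';python3 to.py 600.5 128 97 70.9; python3 -m handwheel '[{"travel":[0,0,0],"angular":[0,0,0]},{"travel":[0,0,0],"angular":[0,0,0]},{"travel":[0,0,0],"angular":[0,0,0]},{"travel":[0,0,0],"angular":[0,0,0]},{"travel":[0,0,0],"angular":[0,0,0]},{"travel":[0,0,0],"angular":[0,0,0]},{"travel":[0,0,0],"angular":[0,0,0]},{"travel":[0,0,0],"angular":[0,0,0]}]' 0.02
```

```text
time: 4.7
position: [599.7, 124.3, 96.5]
orientation: [-2.564, -1.815, 0.006]
force: [-0.4, -0.2, 0.9]
opening: 1.003
now [599.7 124.3  96.5] t 4.7 F [-0.4 -0.2  0.9] open 85.6
turn deg (tool) [-0.15  0.15 -0.32] travel mm now [ 3.7 -0.5 -0.5] after turn [ 3.7 -0.4 -0.5]
time: 5.5
position: [601.0, 126.4, 98.5]
orientation: [2.563, 1.817, 0.001]
force: [1.8, 0.5, 2.3]
opening: 0.722
```

```bash
python3 -m handwheel '[{"travel":[0,0,-0.01],"angular":[0,0,0]},{"travel":[0,0,-0.025],"angular":[0,0,0]},{"travel":[0,0,-0.03],"angular":[0,0,0]},{"travel":[0,0,-0.02],"angular":[0,0,0]},{"travel":[0,0,-0.015],"angular":[0,0,0]},{"travel":[0,0,0],"angular":[0,0,-6]},{"travel":[0,0,0],"angular":[0,0,-6]},{"travel":[0,0,0],"angular":[0,0,-4.4]},{"travel":[0,0,0],"angular":[0,0,0]}]';python3 to.py 444 -237 190 87.4;  python3 - <<'E'
from h import *
for n in ("scene","wrist"):
    p,d=read_camera(n);cv2.imwrite(f"pics/{n}2.png",p[:,:,::-1]);np.savez(f"pics/{n}2.npz",p=p,d=d,P=camera_info(n)['pose'])
E
```

```text
time: 6.4
position: [600.1, 125.9, 197.9]
orientation: [-2.276, -2.164, 0.002]
force: [-0.4, -0.3, -0.8]
opening: 0.721
now [600.1 125.9 197.9] t 6.4 F [-0.4 -0.3 -0.8] open 61.6
turn deg (tool) [-0.1   0.02 -0.27] travel mm now [-370.3 -137.7    8.3] after turn [-369.6 -139.5    7.9]
```

View pics/scene2.png

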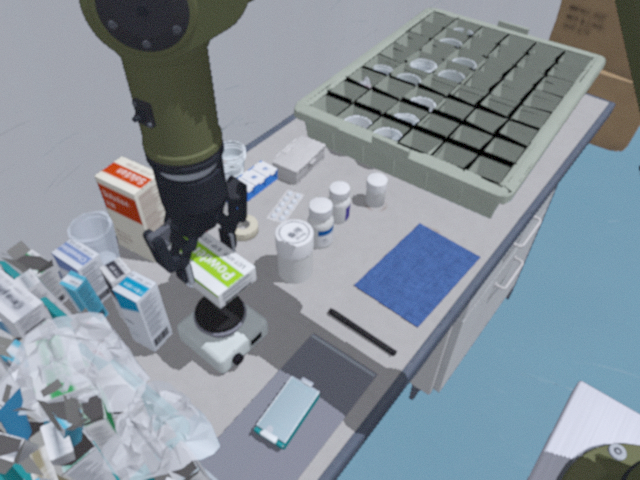

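The carton is gripped level above the mixer, with the black pad visible at (220,313).

```bash
python3 -m handwheel '[{"travel":[-0.015,-0.0055,0],"angular":[0,0,-0.2]},{"travel":[-0.034,-0.0125,0],"angular":[0,0,0]},{"travel":[-0.034,-0.0125,0],"angular":[0,0,0]},{"travel":[-0.034,-0.013,0],"angular":[0,0,0]},{"travel":[-0.034,-0.013,0],"angular":[0,0,0]},{"travel":[-0.034,-0.013,0],"angular":[0,0,0]},{"travel":[-0.034,-0.013,0],"angular":[0,0,0]},{"travel":[-0.034,-0.013,0],"angular":[0,0,0]},{"travel":[-0.034,-0.013,0],"angular":[0,0,0]},{"travel":[-0.034,-0.013,0],"angular":[0,0,0]},{"travel":[-0.034,-0.013,0],"angular":[0,0,0]},{"travel":[-0.015,-0.006,0],"angular":[0,0,0]},{"travel":[0,0,0],"angular":[0,0,0]},{"travel":[0,0,0],"angular":[0,0,0]}]';python3 to.py 444 -237 26 87.4
python3 - <<'E'
from h import *
f=np.load("pics/scene2.npz");c=camera_info("scene");X=cloud(c,f['d']);z=X[...,2];p=f['p']
n=(np.hypot(X[...,0]-600,X[...,1]-120)<110)
V=p.max(axis=2)
for b in blobs(n&(abs(z-76)<5)&(V<90),c,76,100):print("pad",b)
for b in blobs(n&(abs(z-45)<4),c,45,100):print("mixer",b)
f=np.load("pics/wrist2.npz");c=camera_info("wrist");c['pose']=f['P'];X=cloud(c,f['d']);z=X[...,2]
n=(np.hypot(X[...,0]-600,X[...,1]-120)<110)
for b in blobs(n&(abs(z-45)<5),c,45,100):print("mixer w",b)
E
```

```text
time: 7.9
position: [442.7, -236.2, 198.4]
orientation: [-2.276, -2.165, -0.001]
force: [-0.1, 1.0, 0.3]
opening: 0.72
now [ 442.7 -236.2  198.4] t 7.9 F [-0.1  1.   0.3] open 61.5
turn deg (tool) [ 0.01 -0.03 -0.24] travel mm now [ -0.8   1.3 172.4] after turn [ -0.7   1.4 172.4]
pad ((195, 296, 50, 36), {'c': array([602.1, 123. ]), 's': array([60.9, 71.2], dtype=float32), 'long_deg': 40.9})
mixer ((178, 304, 89, 58), {'c': array([604.9, 119.7]), 's': array([96.5, 97.7], dtype=float32), 'long_deg': 178.0})
```

```bash
python3 -m handwheel '[{"travel":[-0.0005,0.001,0.015],"angular":[0,0,0]},{"travel":[0,0,0.03],"angular":[0,0,0]},{"travel":[0,0,0.03],"angular":[0,0,0]},{"travel":[0,0,0.03],"angular":[0,0,0]},{"travel":[0,0,0.03],"angular":[0,0,0]},{"travel":[0,0,0.02],"angular":[0,0,0]},{"travel":[0,0,0.01],"angular":[0,0,0]},{"travel":[0,0,0.003],"angular":[0,0,0]},{"travel":[0,0,0.002],"angular":[0,0,0]},{"travel":[0,0,0],"angular":[0,0,0]}]';python3 to.py 444 -237 26 87.4
```

```text
time: 8.9
position: [444.2, -237.0, 28.8]
orientation: [2.273, 2.167, 0.001]
force: [0.1, -1.7, -0.7]
opening: 0.719
now [ 444.2 -237.    28.8] t 8.9 F [ 0.1 -1.7 -0.7] open 61.4
turn deg (tool) [ 0.06  0.02 -0.13] travel mm now [ 0.  -0.2  2.8] after turn [ 0.  -0.2  2.8]
```

```bash
python3 -m handwheel '[{"travel":[0,0,0.001],"angular":[0,0,0]},{"travel":[0,0,0.001],"angular":[0,0,0]},{"travel":[0,0,0.001],"angular":[0,0,0]},{"travel":[0,0,0],"angular":[0,0,0]}]';python3 to.py 444 -237 26 87.4
```

```text
time: 9.3
position: [444.0, -237.4, 27.2]
orientation: [2.273, 2.165, -0.001]
force: [-5.6, 0.5, 20.7]
opening: 0.721
now [ 444.  -237.4   27.2] t 9.3 F [-5.6  0.5 20.7] open 61.6
turn deg (tool) [ 0.09  0.12 -0.16] travel mm now [ 0.4 -0.   1.2] after turn [ 0.4 -0.   1.2]
```

```bash
python3 -m handwheel '[{"travel":[0,0,-0.0015],"angular":[0,0,0]},{"travel":[0,0,0],"angular":[0,0,0]},{"travel":[0,0,0],"angular":[0,0,0]},{"travel":[0,0,0],"angular":[0,0,0]},{"travel":[0,0,0],"angular":[0,0,0]}]' 0.085; python3 -m handwheel '[{"travel":[0,0,-0.02],"angular":[0,0,0]},{"travel":[0,0,-0.03],"angular":[0,0,0]},{"travel":[0,0,-0.03],"angular":[0,0,0]},{"travel":[0,0,-0.03],"angular":[0,0,0]},{"travel":[0,0,-0.03],"angular":[0,0,0]},{"travel":[0,0,-0.03],"angular":[0,0,0]},{"travel":[0,0,-0.02],"angular":[0,0,0]},{"travel":[0,0,0],"angular":[0,0,0]}]'; python3 wr.py 444 -237 120 29;python3 - <<'E'
from h import *
p,d=read_camera("wrist");cv2.imwrite("pics/w3.png",p[:,:,::-1])
c=camera_info("wrist");h=cv2.cvtColor(p,cv2.COLOR_RGB2HSV)
m=(h[...,0]>100)&(h[...,0]<128)&(h[...,1]>110)
for b in blobs(m,c,3,2000):print("mat",b)
E
python3 to.py 448 154 217 6.7
```

```text
time: 9.8
position: [443.6, -237.1, 26.6]
orientation: [-2.274, -2.167, -0.0]
force: [-0.0, -0.2, 0.4]
opening: 0.992
time: 10.6
position: [444.9, -237.2, 219.2]
orientation: [2.271, 2.165, 0.002]
force: [0.5, -0.2, 0.2]
opening: 0.996
29.0 ((286, 151, 78, 130), {'c': array([ 444. , -238.2]), 's': array([ 61.5, 108.4], dtype=float32), 'long_deg': 177.4}) zmed 27.0
mat ((265, 138, 235, 143), {'c': array([ 443.6, -189.8]), 's': array([126.9, 196.7], dtype=float32), 'long_deg': 87.3})
now [ 443.4 -237.3  216.6] t 10.7 F [-0.3  0.9 -0.3] open 85.1
turn deg (tool) [2.000e-02 2.000e-02 8.054e+01] travel mm now [391.1 -14.2  -0.6] after turn [  50.2 -388.1   -0.4]
```

View pics/w3.png

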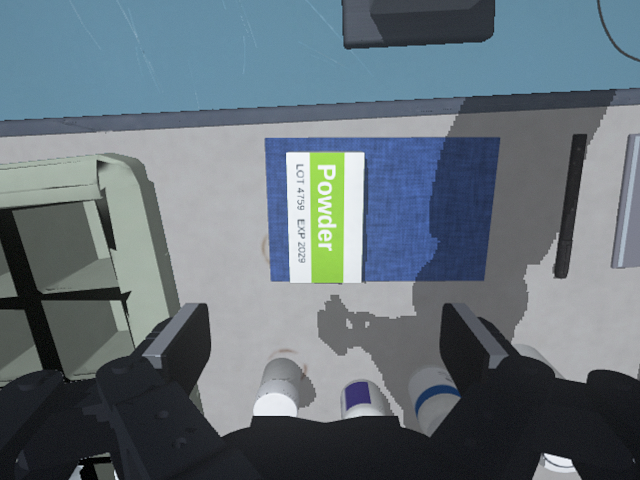

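Carton lies flat at (444,−238) on the mat, well inside it. Next the cutter.

```bash
python3 -m handwheel '[{"travel":[0.016,-0.001,0],"angular":[0,0,0]},{"travel":[0.04,-0.0015,0],"angular":[0,0,0]},{"travel":[0.04,-0.0015,0],"angular":[0,0,0]},{"travel":[0.04,-0.0015,0],"angular":[0,0,0]},{"travel":[0.04,-0.0015,0],"angular":[0,0,0]},{"travel":[0.04,-0.0015,0],"angular":[0,0,0]},{"travel":[0.04,-0.0015,0],"angular":[0,0,0]},{"travel":[0.04,-0.0015,0],"angular":[0,0,0]},{"travel":[0.04,-0.0015,0],"angular":[0,0,0]},{"travel":[0.04,-0.001,0],"angular":[0,0,0]},{"travel":[0.015,-0.001,0],"angular":[0,0,0]},{"travel":[0,0,0],"angular":[0,0,8]},{"travel":[0,0,0],"angular":[0,0,8]},{"travel":[0,0,0],"angular":[0,0,8]},{"travel":[0,0,0],"angular":[0,0,8]},{"travel":[0,0,0],"angular":[0,0,8]},{"travel":[0,0,0],"angular":[0,0,8]},{"travel":[0,0,0],"angular":[0,0,8]},{"travel":[0,0,0],"angular":[0,0,8]},{"travel":[0,0,0],"angular":[0,0,8]}]';python3 -m handwheel '[{"travel":[0,0,0],"angular":[0,0,8]},{"travel":[0,0,0],"angular":[0,0,0.5]},{"travel":[0,0,0],"angular":[0,0,0]}]';python3 wr.py 447 154 150 24; python3 to.py 448 154 20 6.7;python3 - <<'E'
from h import *
p,d=read_camera("wrist");cv2.imwrite("pics/w4.png",p[:,:,::-1])
E
```

```text
time: 12.7
position: [445.9, 154.7, 215.7]
orientation: [-3.115, -0.41, 0.004]
force: [-0.3, 0.5, -0.2]
opening: 0.995
time: 13.0
position: [446.4, 154.7, 216.2]
orientation: [3.135, 0.192, -0.002]
force: [-0.4, -0.3, 0.9]
opening: 0.993
24.0 ((437, 262, 18, 65), {'c': array([557.8, 100.9]), 's': array([ 5.4, 60.9], dtype=float32), 'long_deg': 89.1}) zmed 22.1
24.0 ((299, 162, 58, 117), {'c': array([448.5, 152.3]), 's': array([45.7, 98.7], dtype=float32), 'long_deg': 96.8}) zmed 22.1
24.0 ((349, 43, 63, 29), {'c': array([472.2, 282.3]), 's': array([ 3.6, 49.6], dtype=float32), 'long_deg': 166.5}) zmed 22.1
now [446.7 154.5 216.3] t 13.05 F [-0.6 -0.  -0. ] open 85.2
turn deg (tool) [0.   0.06 0.31] travel mm now [  1.5   0.7 196.3] after turn [  1.3   0.7 196.3]
```

View pics/w4.png

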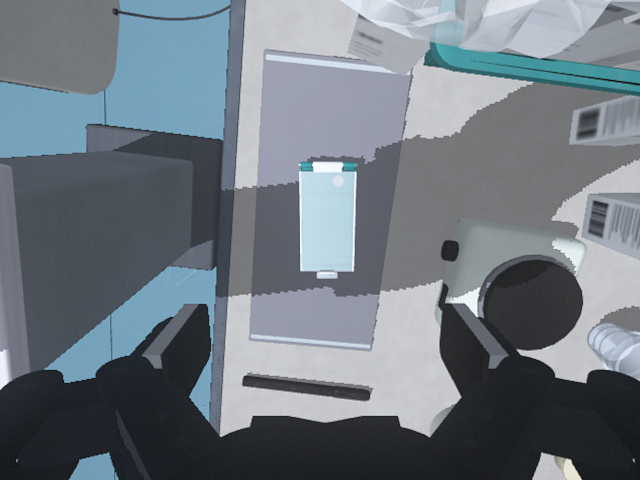

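The cutter sits unmoved at (328,222) in view, measured (448,153), long axis 97°. Descending on it.

```bash
python3 -m handwheel '[{"travel":[0.0015,0.0015,0.015],"angular":[0,0,0.3]},{"travel":[0,0,0.03],"angular":[0,0,0]},{"travel":[0,0,0.035],"angular":[0,0,0]},{"travel":[0,0,0.035],"angular":[0,0,0]},{"travel":[0,0,0.03],"angular":[0,0,0]},{"travel":[0,0,0.025],"angular":[0,0,0]},{"travel":[0,0,0.014],"angular":[0,0,0]},{"travel":[0,0,0.007],"angular":[0,0,0]},{"travel":[0,0,0],"angular":[0,0,0]}]';python3 to.py 448 153 24 6.8; python3 -m handwheel '[{"travel":[0,0,0],"angular":[0,0,0]},{"travel":[0,0,0],"angular":[0,0,0]},{"travel":[0,0,0],"angular":[0,0,0]},{"travel":[0,0,0],"angular":[0,0,0]},{"travel":[0,0,0],"angular":[0,0,0]},{"travel":[0,0,0],"angular":[0,0,0]},{"travel":[0,0,0],"angular":[0,0,0]},{"travel":[0,0,0],"angular":[0,0,0]}]' 0.02;python3 to.py 448 153 24 6.8
```

```text
time: 14.0
position: [448.5, 152.9, 25.1]
orientation: [3.136, 0.179, -0.002]
force: [-0.2, -0.7, -0.1]
opening: 0.995
now [448.5 152.9  25.1] t 14.0 F [-0.2 -0.7 -0.1] open 85.0
turn deg (tool) [-0.01  0.09 -0.26] travel mm now [-0.5 -0.2  1.1] after turn [-0.5 -0.2  1.1]
time: 14.8
position: [449.5, 152.9, 26.9]
orientation: [-3.136, -0.177, -0.003]
force: [-0.4, 0.1, 8.4]
opening: 0.519
now [449.5 152.9  26.9] t 14.8 F [-0.4  0.1  8.4] open 44.3
turn deg (tool) [-0.   -0.1  -0.34] travel mm now [-1.4 -0.2  2.9] after turn [-1.4 -0.3  2.9]
```

```bash
python3 -m handwheel '[{"travel":[0,0,-0.01],"angular":[0,0,0]},{"travel":[0,0,-0.025],"angular":[0,0,0]},{"travel":[0,0,-0.03],"angular":[0,0,0]},{"travel":[0,0,-0.025],"angular":[0,0,0]},{"travel":[0,0,-0.015],"angular":[0,0,0]},{"travel":[0,0,0],"angular":[0,0,-8]},{"travel":[0,0,0],"angular":[0,0,-8]},{"travel":[0,0,0],"angular":[0,0,-8]},{"travel":[0,0,0],"angular":[0,0,-8]},{"travel":[0,0,0],"angular":[0,0,-8]},{"travel":[0,0,0],"angular":[0,0,-8]},{"travel":[0,0,0],"angular":[0,0,-8]},{"travel":[0,0,0],"angular":[0,0,-8]},{"travel":[0,0,0],"angular":[0,0,-8]},{"travel":[0,0,0],"angular":[0,0,-8]},{"travel":[0,0,0],"angular":[0,0,-1]},{"travel":[0,0,0],"angular":[0,0,0]}]';python3 to.py 444 -137 130 87.4;python3 - <<'E'
from h import *
p,d=read_camera("wrist");cv2.imwrite("pics/w5.png",p[:,:,::-1])
E
```

```text
time: 16.5
position: [449.0, 152.6, 131.2]
orientation: [2.274, 2.168, 0.0]
force: [-0.5, 0.4, -1.1]
opening: 0.522
now [449.  152.6 131.2] t 16.5 F [-0.5  0.4 -1.1] open 44.6
turn deg (tool) [ 0.01 -0.   -0.13] travel mm now [-289.5    8.8    1.2] after turn [-289.5    8.2    1.2]
```

View pics/w5.png

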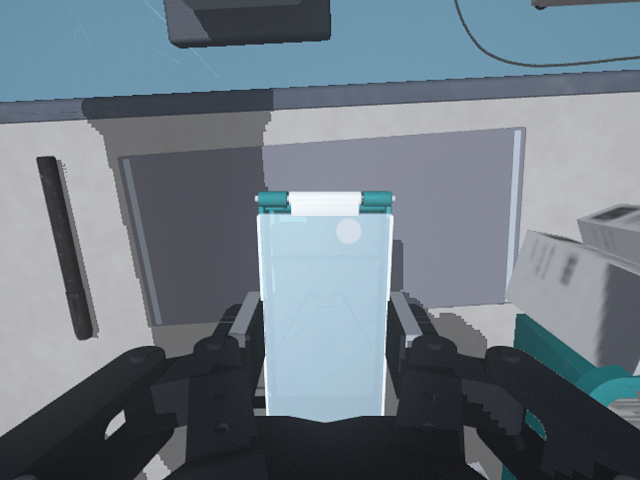

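The cutter is held square between the pads. Carry to the mat.

```bash
python3 -m handwheel '[{"travel":[-0.015,0.0005,0],"angular":[0,0,0]},{"travel":[-0.035,0.001,0],"angular":[0,0,0]},{"travel":[-0.035,0.001,0],"angular":[0,0,0]},{"travel":[-0.035,0.001,0],"angular":[0,0,0]},{"travel":[-0.035,0.001,0],"angular":[0,0,0]},{"travel":[-0.035,0.001,0],"angular":[0,0,0]},{"travel":[-0.035,0.001,0],"angular":[0,0,0]},{"travel":[-0.035,0.001,0],"angular":[0,0,0]},{"travel":[-0.0295,0.001,0],"angular":[0,0,0]},{"travel":[0,0,0.015],"angular":[0,0,0]},{"travel":[0,0,0.025],"angular":[0,0,0]},{"travel":[0,0,0.03],"angular":[0,0,0]},{"travel":[0,0,0.02],"angular":[0,0,0]},{"travel":[0,0,0.008],"angular":[0,0,0]},{"travel":[0,0,0.003],"angular":[0,0,0]},{"travel":[0,0,0],"angular":[0,0,0]}]';python3 to.py 444 -137 26 87.4
```

```text
time: 18.15
position: [445.0, -136.7, 30.2]
orientation: [2.27, 2.171, 0.0]
force: [-0.1, -0.0, -0.2]
opening: 0.519
now [ 445.  -136.7   30.2] t 18.15 F [-0.1 -0.  -0.2] open 44.3
turn deg (tool) [0.03 0.01 0.03] travel mm now [-0.4 -1.   4.2] after turn [-0.4 -1.   4.2]
```

```bash
python3 -m handwheel '[{"travel":[0,0,0.0015],"angular":[0,0,0]},{"travel":[0,0,0.0015],"angular":[0,0,0]},{"travel":[0,0,0.001],"angular":[0,0,0]},{"travel":[0,0,0],"angular":[0,0,0]}]'
```

```text
time: 18.55
position: [444.8, -136.9, 26.0]
orientation: [2.27, 2.171, 0.0]
force: [0.7, -0.3, -0.4]
opening: 0.525
```

```bash
python3 -m handwheel '[{"travel":[0,0,0.001],"angular":[0,0,0]},{"travel":[0,0,0],"angular":[0,0,0]}]'
```

```text
time: 18.75
position: [444.8, -136.9, 25.9]
orientation: [2.269, 2.17, -0.001]
force: [-3.4, -0.6, 15.9]
opening: 0.521
```

Contact; release and rise.

```bash
python3 -m handwheel '[{"travel":[0,0,-0.001],"angular":[0,0,0]},{"travel":[0,0,0],"angular":[0,0,0]},{"travel":[0,0,0],"angular":[0,0,0]},{"travel":[0,0,0],"angular":[0,0,0]},{"travel":[0,0,0],"angular":[0,0,0]},{"travel":[0,0,0],"angular":[0,0,0]}]' 0.085; python3 -m handwheel '[{"travel":[0,0,-0.02],"angular":[0,0,0]},{"travel":[0,0,-0.03],"angular":[0,0,0]},{"travel":[0,0,-0.03],"angular":[0,0,0]},{"travel":[0,0,-0.03],"angular":[0,0,0]},{"travel":[0,0,-0.03],"angular":[0,0,0]},{"travel":[0,0,-0.03],"angular":[0,0,0]},{"travel":[0,0,-0.02],"angular":[0,0,0]},{"travel":[0,0,0],"angular":[0,0,0]}]'; python3 wr.py 444 -187 100 29 23;python3 - <<'E'
from h import *
p,d=read_camera("wrist");cv2.imwrite("pics/w6.png",p[:,:,::-1])
for n in ("scene","side"):
    p,d=read_camera(n);c=camera_info(n);X=cloud(c,d);z=X[...,2];V=p.max(axis=2)
    n_=(np.hypot(X[...,0]-600,X[...,1]-120)<110)
    for b in blobs(n_&(abs(z-76)<5)&(V<100),c,76,100):print(n,"pad",b)
    for b in blobs(n_&(abs(z-76)<3),c,76,100):print(n,"padz",b)
    for b in blobs(n_&(abs(z-45)<4),c,45,100):print(n,"mixer",b)
    for zt in (58,74,88,96):
        for b in blobs((X[...,0]>550)&(X[...,0]<680)&(abs(z-zt)<4),c,zt,60):
            if b[1]['s'][0]>32 and b[1]['s'][1]<70 and b[1]['c'][1]<20: print(n,zt,b)
    cv2.imwrite(f"pics/{n}6.png",p[:,:,::-1])
E
python3 to.py 603 -284 200 0;python3 to.py 603 -284 200 180
```

```text
time: 19.35
position: [444.6, -136.7, 25.7]
orientation: [-2.27, -2.172, 0.0]
force: [-0.0, 0.6, 0.5]
opening: 0.992
time: 20.15
position: [445.9, -136.7, 218.0]
orientation: [2.268, 2.169, 0.003]
force: [-0.9, 0.4, -0.3]
opening: 1.001
29.0 ((159, 155, 87, 130), {'c': array([ 443.8, -237. ]), 's': array([ 62.2, 108.5], dtype=float32), 'long_deg': 177.5}) zmed 27.0
23.0 ((296, 157, 58, 116), {'c': array([ 444.7, -137.7]), 's': array([45.8, 97.8], dtype=float32), 'long_deg': 177.5}) zmed 22.0
23.0 ((159, 154, 88, 131), {'c': array([ 444.8, -238.2]), 's': array([ 64.9, 111.4], dtype=float32), 'long_deg': 177.4}) zmed 22.0
scene pad ((195, 291, 49, 41), {'c': array([605.8, 119.3]), 's': array([69.8, 71. ], dtype=float32), 'long_deg': 128.7})
scene padz ((195, 291, 50, 41), {'c': array([606.7, 118.4]), 's': array([70.5, 70.7], dtype=float32), 'long_deg': 91.2})
scene mixer ((178, 304, 89, 58), {'c': array([604.9, 119.5]), 's': array([96.8, 97. ], dtype=float32), 'long_deg': 177.4})
scene 58 ((367, 173, 21, 15), {'c': array([ 602.7, -285.8]), 's': array([36.5, 39.8], dtype=float32), 'long
[... 1008 characters left out ...]
{'c': array([ 634.1, -203.5]), 's': array([35.1, 38.2], dtype=float32), 'long_deg': 108.3})
side 88 ((311, 214, 21, 12), {'c': array([ 622.8, -134.6]), 's': array([38.7, 42.1], dtype=float32), 'long_deg': 108.3})
side 96 ((297, 230, 34, 20), {'c': array([611.1, -50.4]), 's': array([58.8, 62.6], dtype=float32), 'long_deg': 108.2})
now [ 443.9 -137.   214.8] t 20.35 F [-0.6 -0.7  0.5] open 85.0
turn deg (tool) [-8.000e-02  6.000e-02  8.746e+01] travel mm now [-139.8  165.4   14.5] after turn [159.1 147.   14.8]
now [ 443.9 -137.   214.8] t 20.35 F [-0.6 -0.7  0.5] open 85.0
turn deg (tool) [-7.000e-02 -8.000e-02 -9.254e+01] travel mm now [-139.8  165.4   14.5] after turn [-159.1 -147.    14.8]
```

View pics/scene6.png

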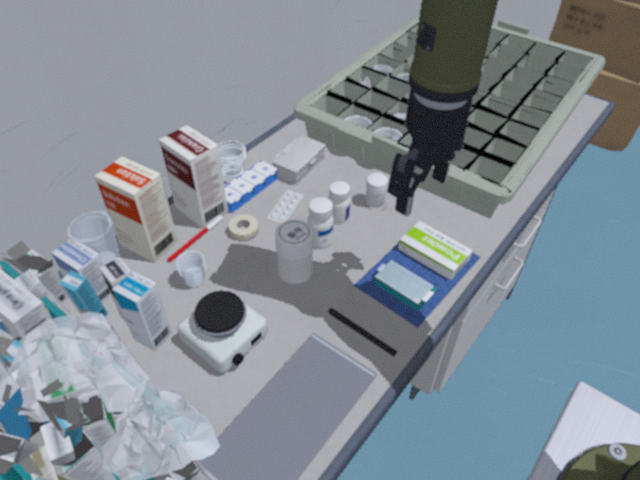

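View pics/w6.png

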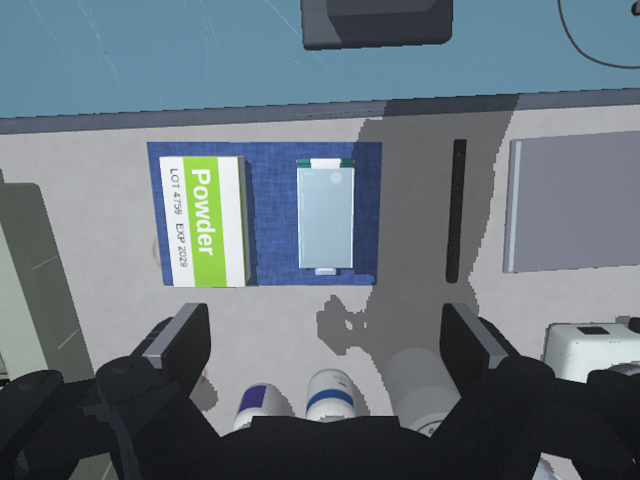

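Both things lie on the mat; the pad centre is about (606.5,118.7). Turn jaws to world x and go above the small jar.

```bash
python3 -m handwheel '[{"travel":[0,0,0],"angular":[0,0,8]},{"travel":[0,0,0],"angular":[0,0,8]},{"travel":[0,0,0],"angular":[0,0,8]},{"travel":[0,0,0],"angular":[0,0,8]},{"travel":[0,0,0],"angular":[0,0,8]},{"travel":[0,0,0],"angular":[0,0,8]},{"travel":[0,0,0],"angular":[0,0,8]},{"travel":[0,0,0],"angular":[0,0,8]},{"travel":[0,0,0],"angular":[0,0,8]},{"travel":[0,0,0],"angular":[0,0,8]},{"travel":[0,0,0],"angular":[0,0,7.5]},{"travel":[0.015,0.014,0],"angular":[0,0,0]},{"travel":[0.032,0.029,0],"angular":[0,0,0]},{"travel":[0.032,0.029,0],"angular":[0,0,0]},{"travel":[0.032,0.03,0],"angular":[0,0,0]},{"travel":[0.032,0.03,0],"angular":[0,0,0]},{"travel":[0.016,0.015,0],"angular":[0,0,0]},{"travel":[0,0,0],"angular":[0,0,0]},{"travel":[0,0,0],"angular":[0,0,0]}]'; python3 wr.py 604 -284 60 58; python3 to.py 604 -284 42 0;python3 - <<'E'
from h import *
p,d=read_camera("wrist");cv2.imwrite("pics/w7.png",p[:,:,::-1])
X=cloud(camera_info("wrist"),d);z=X[...,2]
m=(abs(X[...,0]-604)<45)&(X[...,1]<-308)&(X[...,1]>-420)&(z>20)&(d>120)
print(np.round(np.percentile(X[m],[1,50,99],axis=0)) if m.any() else 'clear')
E
```

```text
time: 22.25
position: [603.1, -283.2, 213.8]
orientation: [-3.14, 0.0, 0.004]
force: [-0.1, 0.2, -0.8]
opening: 0.997
58.0 ((303, 212, 52, 50), {'c': array([ 605.5, -288.7]), 's': array([37.5, 37.9], dtype=float32), 'long_deg': 45.3}) zmed 56.0
now [ 602.9 -282.7  214.5] t 22.3 F [-1.7  0.2  0.4] open 84.9
turn deg (tool) [-0.08  0.13  0.03] travel mm now [  1.5   1.6 172.5] after turn [  1.1   1.3 172.5]
[[ 560. -418.   51.]
 [ 610. -359.   84.]
 [ 648. -347.   99.]]
```

View pics/w7.png

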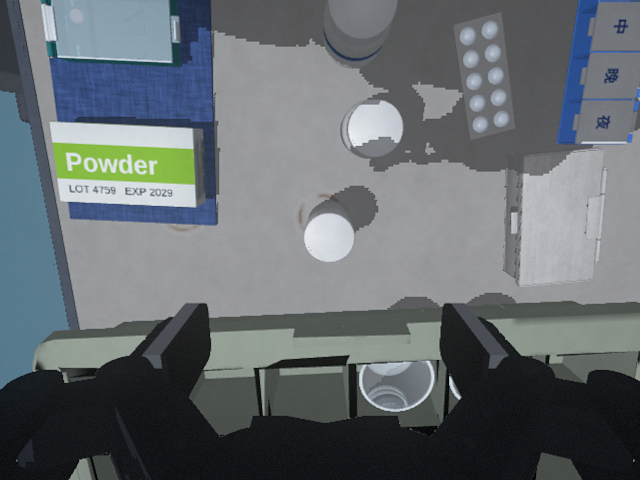

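The small jar's lid is at (330,237); tray wall 60 mm away, clear. Grasp.

```bash
python3 -m handwheel '[{"travel":[0.0015,0.003,0.015],"angular":[0,0,0]},{"travel":[0,0,0.03],"angular":[0,0,0]},{"travel":[0,0,0.035],"angular":[0,0,0]},{"travel":[0,0,0.035],"angular":[0,0,0]},{"travel":[0,0,0.03],"angular":[0,0,0]},{"travel":[0,0,0.017],"angular":[0,0,0]},{"travel":[0,0,0.01],"angular":[0,0,0]},{"travel":[0,0,0],"angular":[0,0,0]},{"travel":[0,0,0],"angular":[0,0,0]}]';python3 to.py 604.3 -286 42 0; python3 -m handwheel '[{"travel":[0,0,0],"angular":[0,0,0]},{"travel":[0,0,0],"angular":[0,0,0]},{"travel":[0,0,0],"angular":[0,0,0]},{"travel":[0,0,0],"angular":[0,0,0]},{"travel":[0,0,0],"angular":[0,0,0]},{"travel":[0,0,0],"angular":[0,0,0]},{"travel":[0,0,0],"angular":[0,0,0]},{"travel":[0,0,0],"angular":[0,0,0]}]' 0.015;python3 to.py 604.3 -286 42 0
```

```text
time: 23.25
position: [605.4, -286.8, 44.4]
orientation: [3.141, -0.001, 0.001]
force: [0.7, 0.3, 0.3]
opening: 0.995
now [ 605.4 -286.8   44.4] t 23.25 F [0.7 0.3 0.3] open 85.0
turn deg (tool) [ 0.01 -0.05 -0.03] travel mm now [-1.1 -0.8  2.4] after turn [-1.1 -0.8  2.4]
time: 24.05
position: [605.4, -287.1, 44.7]
orientation: [3.141, -0.001, 0.002]
force: [-0.4, 0.2, 5.4]
opening: 0.445
now [ 605.4 -287.1   44.7] t 24.05 F [-0.4  0.2  5.4] open 38.0
turn deg (tool) [ 0.04 -0.06 -0.04] travel mm now [-1.1 -1.1  2.7] after turn [-1.1 -1.1  2.7]
```

```bash
python3 -m handwheel '[{"travel":[0,0,-0.01],"angular":[0,0,0]},{"travel":[0,0,-0.025],"angular":[0,0,0]},{"travel":[0,0,-0.04],"angular":[0,0,0]},{"travel":[0,0,-0.04],"angular":[0,0,0]},{"travel":[0,0,-0.03],"angular":[0,0,0]},{"travel":[0,0,-0.01],"angular":[0,0,0]},{"travel":[0,-0.015,0],"angular":[0,0,0]},{"travel":[0,-0.035,0],"angular":[0,0,0]},{"travel":[0,-0.04,0],"angular":[0,0,0]},{"travel":[0,-0.04,0],"angular":[0,0,0]},{"travel":[0,-0.04,0],"angular":[0,0,0]},{"travel":[0,-0.04,0],"angular":[0,0,0]},{"travel":[0,-0.04,0],"angular":[0,0,0]},{"travel":[0,-0.04,0],"angular":[0,0,0]},{"travel":[0,-0.04,0],"angular":[0,0,0]},{"travel":[0,-0.04,0],"angular":[0,0,0]},{"travel":[0,-0.02,0],"angular":[0,0,0]},{"travel":[0,-0.015,0],"angular":[0,0,0]},{"travel":[0,0,0],"angular":[0,0,0]}]';python3 to.py 606.5 118.7 122.7 0; python3 - <<'E'
from h import *
for n in ("scene","wrist"):
    p,d=read_camera(n);cv2.imwrite(f"pics/{n}8.png",p[:,:,::-1])
E
```

```text
time: 25.95
position: [603.9, 120.9, 197.6]
orientation: [-3.141, -0.005, 0.004]
force: [0.1, -0.5, -1.3]
opening: 0.443
now [603.9 120.9 197.6] t 25.95 F [ 0.1 -0.5 -1.3] open 37.9
turn deg (tool) [-0.05  0.13  0.19] travel mm now [ 2.7  2.3 74.8] after turn [ 2.6  2.2 74.9]
```

View pics/wrist8.png

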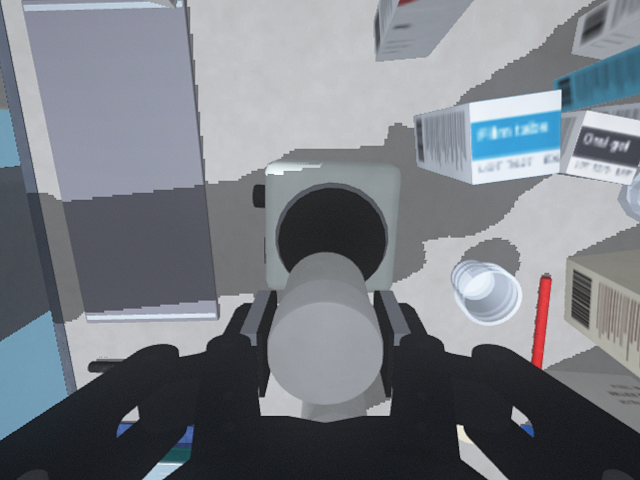

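View pics/scene8.png

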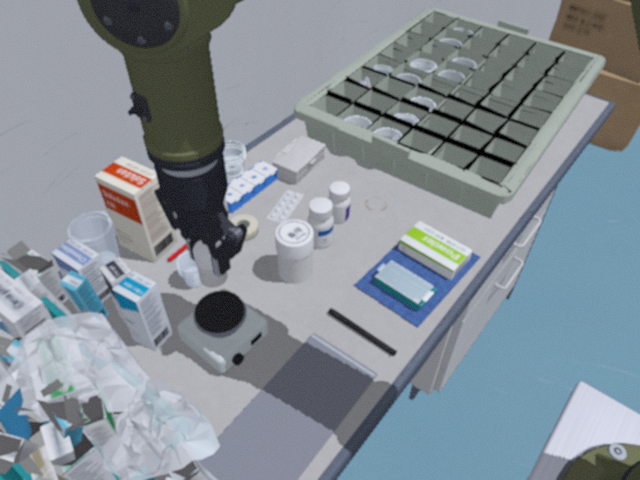

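Jar held upright and centred in the jaws; lower it to just above the pad, then press.

```bash
python3 -m handwheel '[{"travel":[0.0026,0.0022,0.012],"angular":[0,0,0.15]},{"travel":[0,0,0.025],"angular":[0,0,0]},{"travel":[0,0,0.02],"angular":[0,0,0]},{"travel":[0,0,0.01],"angular":[0,0,0]},{"travel":[0,0,0.005],"angular":[0,0,0]},{"travel":[0,0,0],"angular":[0,0,0]}]';python3 to.py 606.5 118.7 108.7 0; python3 -m handwheel '[{"travel":[0,0,0.003],"angular":[0,0,0]},{"travel":[0,0,0.003],"angular":[0,0,0]},{"travel":[0,0,0.003],"angular":[0,0,0]},{"travel":[0,0,0],"angular":[0,0,0]}]'
```

```text
time: 26.65
position: [607.9, 115.2, 126.3]
orientation: [3.141, -0.007, -0.001]
force: [-0.4, 0.1, -0.8]
opening: 0.442
now [607.9 115.2 126.3] t 26.65 F [-0.4  0.1 -0.8] open 37.7
turn deg (tool) [ 0.01  0.05 -0.25] travel mm now [-1.4 -3.5 17.6] after turn [-1.4 -3.5 17.6]
time: 27.05
position: [608.4, 116.1, 118.2]
orientation: [-3.141, 0.005, -0.002]
force: [0.9, 0.1, 2.0]
opening: 0.442
```

```bash
python3 -m handwheel '[{"travel":[0,0,-0.006],"angular":[0,0,0]},{"travel":[-0.001,-0.003,0],"angular":[0,0,0]},{"travel":[0,0,0],"angular":[0,0,0]},{"travel":[0,0,0],"angular":[0,0,0]}]';python3 to.py 606.5 118.7 108.7 0; python3 -m handwheel '[{"travel":[0,0,0.003],"angular":[0,0,0]},{"travel":[0,0,0.003],"angular":[0,0,0]},{"travel":[0,0,0.003],"angular":[0,0,0]},{"travel":[0,0,0.003],"angular":[0,0,0]},{"travel":[0,0,0.002],"angular":[0,0,0]},{"travel":[0,0,0.002],"angular":[0,0,0]},{"travel":[0,0,0],"angular":[0,0,0]}]';python3 to.py 606.5 118.7 108.7 0
```

```text
time: 27.45
position: [606.7, 119.1, 123.7]
orientation: [3.142, -0.005, -0.001]
force: [-0.2, 0.7, -1.1]
opening: 0.443
now [606.7 119.1 123.7] t 27.45 F [-0.2  0.7 -1.1] open 37.8
turn deg (tool) [ 0.    0.02 -0.17] travel mm now [-0.2  0.4 15. ] after turn [-0.2  0.4 15. ]
time: 28.15
position: [607.1, 119.0, 108.6]
orientation: [3.141, -0.005, 0.001]
force: [-1.2, -1.0, 10.1]
opening: 0.438
now [607.1 119.  108.6] t 28.15 F [-1.2 -1.  10.1] open 37.4
turn deg (tool) [ 0.01 -0.04 -0.19] travel mm now [-0.6  0.3 -0.1] after turn [-0.6  0.3 -0.1]
```

```bash
python3 -m handwheel '[{"travel":[0,0,0.001],"angular":[0,0,0]},{"travel":[0,0,0.001],"angular":[0,0,0]},{"travel":[0,0,0],"angular":[0,0,0]}]';python3 to.py 606.5 118.7 108.7 0
```

```text
time: 28.45
position: [607.2, 119.1, 108.4]
orientation: [3.141, -0.005, 0.003]
force: [-6.5, -2.7, 23.6]
opening: 0.441
now [607.2 119.1 108.4] t 28.45 F [-6.5 -2.7 23.6] open 37.6
turn deg (tool) [ 0.03 -0.12 -0.2 ] travel mm now [-0.7  0.4 -0.3] after turn [-0.7  0.4 -0.3]
```

```bash
python3 -m handwheel '[{"travel":[0,0,0],"angular":[0,0,0]},{"travel":[0,0,0],"angular":[0,0,0]},{"travel":[0,0,0],"angular":[0,0,0]},{"travel":[0,0,0],"angular":[0,0,0]},{"travel":[0,0,0],"angular":[0,0,0]},{"travel":[0,0,0],"angular":[0,0,0]},{"travel":[0,0,0],"angular":[0,0,0]},{"travel":[0,0,0],"angular":[0,0,0]},{"travel":[0,0,0],"angular":[0,0,0]},{"travel":[0,0,0],"angular":[0,0,0]},{"travel":[0,0,0],"angular":[0,0,0]},{"travel":[0,0,0],"angular":[0,0,0]},{"travel":[0,0,0],"angular":[0,0,0]},{"travel":[0,0,0],"angular":[0,0,0]}]'; python3 - <<'E'
from h import *
for n in ("scene","side"):
    p,d=read_camera(n);cv2.imwrite(f"pics/{n}9.png",p[:,:,::-1])
    X=cloud(camera_info(n),d)
    for x0 in (380,420,460,500):
        print(n,x0,[(y0,int(np.percentile(X[m][:,2],98))) for y0 in range(180,360,20) if (m:=(X[...,0]>x0)&(X[...,0]<x0+40)&(X[...,1]>y0)&(X[...,1]<y0+20)).sum()>5])
E
```

```text
time: 29.85
position: [607.1, 119.1, 108.4]
orientation: [3.141, -0.005, 0.003]
force: [-5.8, -1.9, 24.6]
opening: 0.442
scene 380 [(180, 5), (200, 5), (220, 5)]
scene 420 [(180, 5), (200, 6), (220, 5), (240, 5), (260, 174), (280, 181), (300, 184), (320, 186), (340, 169)]
scene 460 [(180, 5), (200, 5), (220, 5), (240, 5), (260, 189), (280, 193), (300, 204), (320, 201), (340, 186)]
scene 500 [(180, 3), (200, 3), (220, 3), (260, 190), (280, 204), (300, 209), (320, 211), (340, 223)]
side 380 [(180, 5), (200, 5), (220, 5), (240, 5), (260, 5), (280, 4)]
side 420 [(180, 5), (200, 5), (220, 5), (240, 5), (260, 170), (280, 180), (300, 184), (320, 185), (340, 163)]
side 460 [(180, 4), (200, 5), (220, 6), (260, 192), (280, 193), (300, 203), (320, 201), (340, 189)]
side 500 [(260, 183), (280, 202), (300, 207), (320, 210), (340, 218)]
```

View pics/scene9.png

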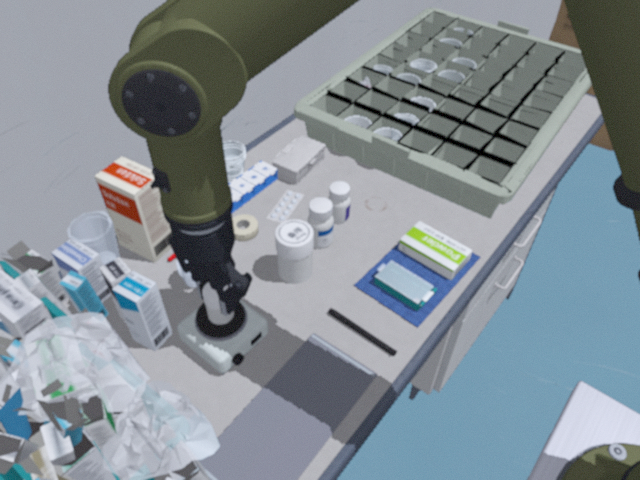

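View pics/side9.png

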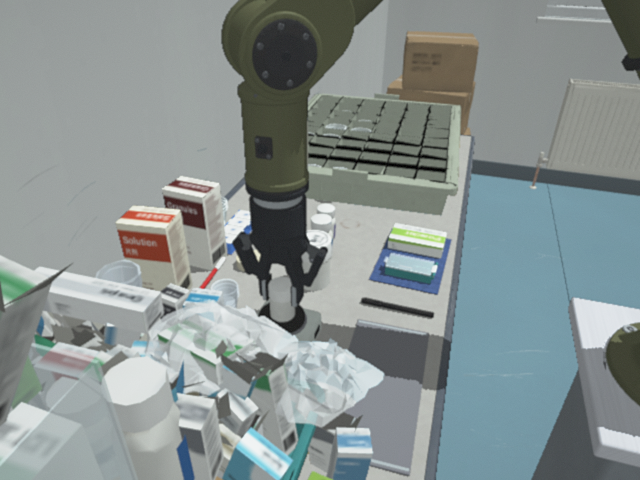

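The jar presses the pad, ~24 N and no further sinking; held 1.7 s. Lift and put it on the board's far-left area (408,190).

```bash
python3 -m handwheel '[{"travel":[0,0,-0.01],"angular":[0,0,0]},{"travel":[0,0,-0.02],"angular":[0,0,0]},{"travel":[0,0,-0.02],"angular":[0,0,0]},{"travel":[0,0,-0.01],"angular":[0,0,0]},{"travel":[-0.02,-0.007,0],"angular":[0,0,0]},{"travel":[-0.04,-0.014,0],"angular":[0,0,0]},{"travel":[-0.04,-0.014,0],"angular":[0,0,0]},{"travel":[-0.04,-0.014,0],"angular":[0,0,0]},{"travel":[-0.04,-0.014,0],"angular":[0,0,0]},{"travel":[-0.02,-0.008,0],"angular":[0,0,0]},{"travel":[0,0,0.02],"angular":[0,0,0]},{"travel":[0,0,0.035],"angular":[0,0,0]},{"travel":[0,0,0.03],"angular":[0,0,0]},{"travel":[0,0,0.017],"angular":[0,0,0]},{"travel":[0,0,0.008],"angular":[0,0,0]},{"travel":[0,0,0.003],"angular":[0,0,0]},{"travel":[0,0,0],"angular":[0,0,0]},{"travel":[0,0,0],"angular":[0,0,0]}]';python3 to.py 408 190 48.7 0
```

```text
time: 31.75
position: [407.6, 190.8, 53.5]
orientation: [-3.141, 0.005, -0.002]
force: [-0.3, 0.2, -0.9]
opening: 0.443
now [407.6 190.8  53.5] t 31.75 F [-0.3  0.2 -0.9] open 37.8
turn deg (tool) [-0.03 -0.07 -0.2 ] travel mm now [0.4 0.8 4.8] after turn [0.4 0.8 4.8]
```

```bash
python3 -m handwheel '[{"travel":[0,0,0.002],"angular":[0,0,0.2]},{"travel":[0,0,0.0015],"angular":[0,0,0]},{"travel":[0,0,0.001],"angular":[0,0,0]},{"travel":[0,0,0],"angular":[0,0,0]}]'
```

```text
time: 32.15
position: [407.4, 190.6, 48.6]
orientation: [-3.142, 0.011, -0.001]
force: [0.3, -0.8, 3.7]
opening: 0.443
```

```bash
python3 -m handwheel '[{"travel":[0,0,0],"angular":[0,0,0]},{"travel":[0,0,0],"angular":[0,0,0]},{"travel":[0,0,0],"angular":[0,0,0]},{"travel":[0,0,0],"angular":[0,0,0]},{"travel":[0,0,0],"angular":[0,0,0]}]' 0.065; python3 -m handwheel '[{"travel":[0,0,-0.015],"angular":[0,0,0]},{"travel":[0,0,-0.03],"angular":[0,0,0]},{"travel":[0,0,-0.04],"angular":[0,0,0]},{"travel":[0,0,-0.04],"angular":[0,0,0]},{"travel":[0,0,-0.03],"angular":[0,0,0]},{"travel":[0,0,-0.01],"angular":[0,0,0]},{"travel":[0,0,0],"angular":[0,0,0]}]' 0.085; python3 wr.py 408 190 50 62;python3 to.py 632.5 -205.5 215 0;python3 - <<'E'
from h import *
p,d=read_camera("wrist");cv2.imwrite("pics/w10.png",p[:,:,::-1])
E
```

```text
time: 32.65
position: [407.1, 190.6, 48.3]
orientation: [-3.142, 0.011, 0.0]
force: [0.1, 0.1, 0.0]
opening: 0.76
time: 33.35
position: [407.8, 190.7, 214.2]
orientation: [-3.141, 0.012, -0.004]
force: [0.3, 0.3, -1.2]
opening: 0.993
62.0 ((298, 207, 53, 52), {'c': array([407.9, 188.7]), 's': array([37.8, 37.8], dtype=float32), 'long_deg': 134.5}) zmed 59.9
now [407.2 190.2 213. ] t 33.4 F [-0.4  0.5  0.1] open 85.1
turn deg (tool) [ 0.02 -0.03 -0.43] travel mm now [228.2 394.   -1.8] after turn [225.3 395.7  -2. ]
```

View pics/w10.png

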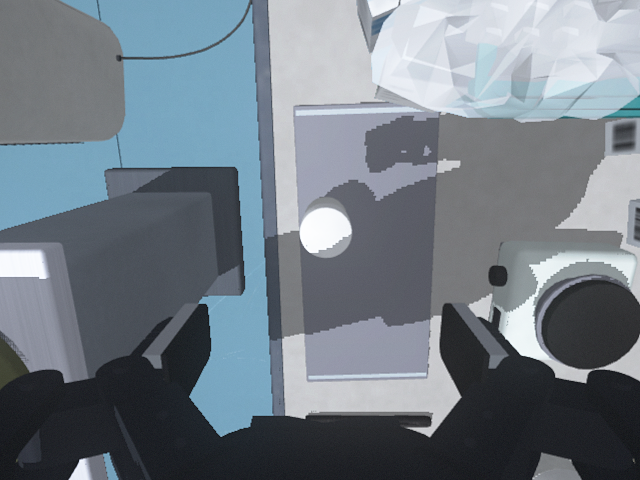

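Small jar stands upright on the board at (408,189). On to the small bottle.

```bash
python3 -m handwheel '[{"travel":[0.0085,0.015,0],"angular":[0,0,-0.4]},{"travel":[0.02,0.035,0],"angular":[0,0,0]},{"travel":[0.02,0.035,0],"angular":[0,0,0]},{"travel":[0.02,0.035,0],"angular":[0,0,0]},{"travel":[0.02,0.035,0],"angular":[0,0,0]},{"travel":[0.02,0.035,0],"angular":[0,0,0]},{"travel":[0.02,0.035,0],"angular":[0,0,0]},{"travel":[0.02,0.035,0],"angular":[0,0,0]},{"travel":[0.02,0.035,0],"angular":[0,0,0]},{"travel":[0.02,0.035,0],"angular":[0,0,0]},{"travel":[0.02,0.035,0],"angular":[0,0,0]},{"travel":[0.0165,0.03,0],"angular":[0,0,0]},{"travel":[0,0,0],"angular":[0,0,0]},{"travel":[0,0,0],"angular":[0,0,0]}]'; python3 wr.py 632 -205 50 74; python3 to.py 632.5 -205.5 44 0
```

```text
time: 34.85
position: [631.4, -204.6, 210.3]
orientation: [-3.14, 0.001, 0.006]
force: [1.7, 0.5, 0.1]
opening: 0.995
74.0 ((306, 219, 52, 50), {'c': array([ 635.8, -209.9]), 's': array([35.3, 35.5], dtype=float32), 'long_deg': 0.1}) zmed 71.5
now [ 631.5 -203.3  211.1] t 34.9 F [-0.6  0.4  0.6] open 85.1
turn deg (tool) [-0.1   0.18  0.07] travel mm now [  1.6   2.5 167.1] after turn [  1.    2.2 167.1]
```

```bash
python3 -m handwheel '[{"travel":[0.002,0.0035,0.015],"angular":[0,0,0]},{"travel":[0,0,0.03],"angular":[0,0,0]},{"travel":[0,0,0.035],"angular":[0,0,0]},{"travel":[0,0,0.035],"angular":[0,0,0]},{"travel":[0,0,0.03],"angular":[0,0,0]},{"travel":[0,0,0.017],"angular":[0,0,0]},{"travel":[0,0,0.007],"angular":[0,0,0]},{"travel":[0,0,0],"angular":[0,0,0]},{"travel":[0,0,0],"angular":[0,0,0]}]';python3 to.py 634 -207 42 0; python3 -m handwheel '[{"travel":[0,0,0],"angular":[0,0,0]},{"travel":[0,0,0],"angular":[0,0,0]},{"travel":[0,0,0],"angular":[0,0,0]},{"travel":[0,0,0],"angular":[0,0,0]},{"travel":[0,0,0],"angular":[0,0,0]},{"travel":[0,0,0],"angular":[0,0,0]},{"travel":[0,0,0],"angular":[0,0,0]},{"travel":[0,0,0],"angular":[0,0,0]}]' 0.015;python3 to.py 606.5 118.7 200 0
```

```text
time: 35.8
position: [634.6, -207.5, 45.0]
orientation: [3.142, 0.001, 0.002]
force: [-0.2, -0.5, 0.2]
opening: 0.992
now [ 634.6 -207.5   45. ] t 35.8 F [-0.2 -0.5  0.2] open 84.8
turn deg (tool) [ 0.   -0.06  0.05] travel mm now [-0.6 -0.5  3. ] after turn [-0.6 -0.5  3. ]
time: 36.6
position: [634.7, -208.1, 45.4]
orientation: [3.141, -0.0, 0.003]
force: [-0.4, 0.5, 5.1]
opening: 0.475
now [ 634.7 -208.1   45.4] t 36.6 F [-0.4  0.5  5.1] open 40.6
turn deg (tool) [ 0.03 -0.09 -0.  ] travel mm now [ -28.  -326.7 -154.8] after turn [ -28.2 -326.8 -154.6]
```

Gripped (40.6 ≈ 42 mm). Lift and go above the pad.

```bash
python3 -m handwheel '[{"travel":[0,0,-0.01],"angular":[0,0,0]},{"travel":[0,0,-0.025],"angular":[0,0,0]},{"travel":[0,0,-0.04],"angular":[0,0,0]},{"travel":[0,0,-0.04],"angular":[0,0,0]},{"travel":[0,0,-0.03],"angular":[0,0,0]},{"travel":[0,0,-0.01],"angular":[0,0,0]},{"travel":[-0.002,-0.015,0],"angular":[0,0,0]},{"travel":[-0.003,-0.035,0],"angular":[0,0,0]},{"travel":[-0.003,-0.04,0],"angular":[0,0,0]},{"travel":[-0.003,-0.04,0],"angular":[0,0,0]},{"travel":[-0.003,-0.04,0],"angular":[0,0,0]},{"travel":[-0.003,-0.04,0],"angular":[0,0,0]},{"travel":[-0.003,-0.04,0],"angular":[0,0,0]},{"travel":[-0.003,-0.04,0],"angular":[0,0,0]},{"travel":[-0.003,-0.025,0],"angular":[0,0,0]},{"travel":[-0.002,-0.012,0],"angular":[0,0,0]},{"travel":[0,0,0],"angular":[0,0,0]},{"travel":[0,0,0],"angular":[0,0,0]}]';python3 to.py 606.5 118.7 121.4 0; python3 - <<'E'
from h import *
p,d=read_camera("wrist");cv2.imwrite("pics/w11.png",p[:,:,::-1])
E
```

```text
time: 38.4
position: [605.8, 117.5, 198.3]
orientation: [3.14, -0.001, -0.002]
force: [-0.3, -0.7, -1.8]
opening: 0.473
now [605.8 117.5 198.3] t 38.4 F [-0.3 -0.7 -1.8] open 40.4
turn deg (tool) [ 0.09  0.08 -0.05] travel mm now [ 0.8 -1.3 76.9] after turn [ 0.7 -1.2 76.9]
```

View pics/w11.png

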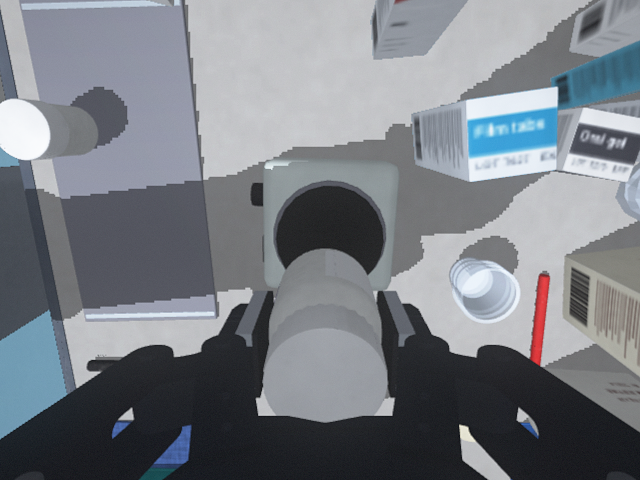

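```bash
python3 -m handwheel '[{"travel":[0.0005,0,0.012],"angular":[0,0,0]},{"travel":[0,0,0.025],"angular":[0,0,0]},{"travel":[0,0,0.02],"angular":[0,0,0]},{"travel":[0,0,0.01],"angular":[0,0,0]},{"travel":[0,0,0.004],"angular":[0,0,0]},{"travel":[0,0,0],"angular":[0,0,0]},{"travel":[0,0,0],"angular":[0,0,0]}]';python3 to.py 606.5 118.7 109.4 0
```

```text
time: 39.15
position: [607.1, 119.1, 129.0]
orientation: [-3.141, 0.0, -0.002]
force: [-0.4, 1.2, -0.3]
opening: 0.474
now [607.1 119.1 129. ] t 39.15 F [-0.4  1.2 -0.3] open 40.5
turn deg (tool) [-0.02 -0.07 -0.01] travel mm now [-0.6  0.4 19.6] after turn [-0.6  0.4 19.6]
```

```bash
python3 -m handwheel '[{"travel":[0,0,0.004],"angular":[0,0,0]},{"travel":[0,0,0.004],"angular":[0,0,0]},{"travel":[0,0,0.004],"angular":[0,0,0]},{"travel":[0,0,0.003],"angular":[0,0,0]},{"travel":[0,0,0.002],"angular":[0,0,0]},{"travel":[0,0,0.002],"angular":[0,0,0]},{"travel":[0,0,0],"angular":[0,0,0]}]';python3 to.py 606.5 118.7 109.4 0
```

```text
time: 39.85
position: [607.0, 119.2, 109.8]
orientation: [-3.141, -0.0, -0.002]
force: [-0.5, -0.9, 7.3]
opening: 0.474
now [607.  119.2 109.8] t 39.85 F [-0.5 -0.9  7.3] open 40.5
turn deg (tool) [-0.01 -0.07  0.01] travel mm now [-0.5  0.5  0.4] after turn [-0.5  0.5  0.4]
```

```bash
python3 -m handwheel '[{"travel":[0,0,0.001],"angular":[0,0,0]},{"travel":[0,0,0.001],"angular":[0,0,0]},{"travel":[0,0,0.0005],"angular":[0,0,0]},{"travel":[0,0,0],"angular":[0,0,0]}]';python3 to.py 606.5 118.7 109.4 0
```

```text
time: 40.25
position: [607.0, 119.3, 109.1]
orientation: [3.141, 0.0, 0.004]
force: [-5.4, -2.4, 20.3]
opening: 0.472
now [607.  119.3 109.1] t 40.25 F [-5.4 -2.4 20.3] open 40.3
turn deg (tool) [ 0.02 -0.14  0.01] travel mm now [-0.5  0.6 -0.3] after turn [-0.5  0.6 -0.3]
```

On the stop (20 N > 9 N). Hold 1.6 s, then to the board at (470,163).

```bash
python3 -m handwheel '[{"travel":[0,0,0],"angular":[0,0,0]},{"travel":[0,0,0],"angular":[0,0,0]},{"travel":[0,0,0],"angular":[0,0,0]},{"travel":[0,0,0],"angular":[0,0,0]},{"travel":[0,0,0],"angular":[0,0,0]},{"travel":[0,0,0],"angular":[0,0,0]},{"travel":[0,0,0],"angular":[0,0,0]},{"travel":[0,0,0],"angular":[0,0,0]},{"travel":[0,0,0],"angular":[0,0,0]},{"travel":[0,0,0],"angular":[0,0,0]},{"travel":[0,0,0],"angular":[0,0,0]},{"travel":[0,0,0],"angular":[0,0,0]},{"travel":[0,0,0],"angular":[0,0,0]},{"travel":[0,0,0],"angular":[0,0,0]},{"travel":[0,0,0],"angular":[0,0,0]},{"travel":[0,0,0],"angular":[0,0,0]}]'; python3 -m handwheel '[{"travel":[0,0,-0.01],"angular":[0,0,0]},{"travel":[0,0,-0.02],"angular":[0,0,0]},{"travel":[0,0,-0.02],"angular":[0,0,0]},{"travel":[0,0,-0.012],"angular":[0,0,0]},{"travel":[-0.017,-0.005,0],"angular":[0,0,0]},{"travel":[-0.034,-0.011,0],"angular":[0,0,0]},{"travel":[-0.034,-0.011,0],"angular":[0,0,0]},{"travel":[-0.034,-0.011,0],"angular":[0,0,0]},{"travel":[-0.017,-0.006,0],"angular":[0,0,0]},{"travel":[0,0,0.02],"angular":[0,0,0]},{"travel":[0,0,0.035],"angular":[0,0,0]},{"travel":[0,0,0.03],"angular":[0,0,0]},{"travel":[0,0,0.017],"angular":[0,0,0]},{"travel":[0,0,0.008],"angular":[0,0,0]},{"travel":[0,0,0.003],"angular":[0,0,0]},{"travel":[0,0,0],"angular":[0,0,0]},{"travel":[0,0,0],"angular":[0,0,0]}]';python3 to.py 470 163 49.4 0
```

```text
time: 41.85
position: [607.1, 119.3, 109.2]
orientation: [3.141, 0.0, 0.004]
force: [-4.5, -3.1, 19.6]
opening: 0.477
time: 43.55
position: [471.1, 163.3, 56.6]
orientation: [-3.141, -0.0, -0.002]
force: [0.7, 0.4, -0.1]
opening: 0.47
now [471.1 163.3  56.6] t 43.55 F [ 0.7  0.4 -0.1] open 40.2
turn deg (tool) [-0.03 -0.08  0.01] travel mm now [-1.1  0.3  7.2] after turn [-1.1  0.3  7.2]
```

```bash
python3 -m handwheel '[{"travel":[0,0,0.003],"angular":[0,0,0]},{"travel":[0,0,0.002],"angular":[0,0,0]},{"travel":[0,0,0.0015],"angular":[0,0,0]},{"travel":[0,0,0.0005],"angular":[0,0,0]},{"travel":[0,0,0],"angular":[0,0,0]}]'
```

```text
time: 44.05
position: [470.7, 163.0, 49.3]
orientation: [3.141, 0.0, 0.001]
force: [-1.2, -1.6, 6.0]
opening: 0.471
```

```bash
python3 -m handwheel '[{"travel":[0,0,0],"angular":[0,0,0]},{"travel":[0,0,0],"angular":[0,0,0]},{"travel":[0,0,0],"angular":[0,0,0]},{"travel":[0,0,0],"angular":[0,0,0]},{"travel":[0,0,0],"angular":[0,0,0]}]' 0.055; python3 -m handwheel '[{"travel":[0,0,-0.015],"angular":[0,0,0]},{"travel":[0,0,-0.03],"angular":[0,0,0]},{"travel":[0,0,-0.04],"angular":[0,0,0]},{"travel":[0,0,-0.04],"angular":[0,0,0]},{"travel":[0,0,-0.03],"angular":[0,0,0]},{"travel":[0,0,-0.01],"angular":[0,0,0]},{"travel":[0,0,0],"angular":[0,0,0]}]'; python3 wr.py 450 175 80 62 78;python3 to.py 622 -136 215 0;python3 - <<'E'
from h import *
p,d=read_camera("wrist");cv2.imwrite("pics/w12.png",p[:,:,::-1])
E
```

```text
time: 44.55
position: [470.5, 163.0, 48.7]
orientation: [-3.142, -0.0, 0.0]
force: [-0.9, -0.6, -0.3]
opening: 0.645
time: 45.25
position: [471.2, 163.2, 214.9]
orientation: [-3.141, 0.0, -0.004]
force: [0.6, -0.1, -0.4]
opening: 0.646
62.0 ((210, 169, 54, 54), {'c': array([408.6, 188.5]), 's': array([37.9, 38. ], dtype=float32), 'long_deg': 24.6}) zmed 60.0
78.0 ((298, 214, 52, 50), {'c': array([470.9, 161.1]), 's': array([35.2, 35.5], dtype=float32), 'long_deg': 180.0}) zmed 75.4
now [470.6 162.7 213.6] t 45.3 F [-0.2 -0.5 -0.1] open 55.3
turn deg (tool) [ 0.02 -0.03 -0.01] travel mm now [151.5 298.7  -1.3] after turn [151.4 298.7  -1.4]
```

View pics/w12.png

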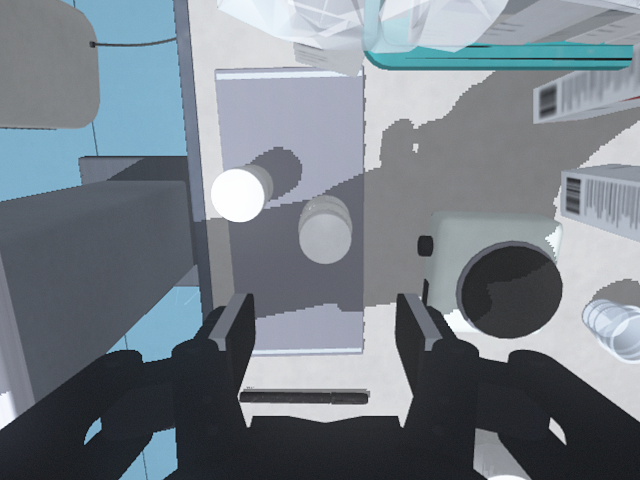

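Both stand upright on the board, at (238,194) and (325,235) in view. Large bottle next.

```bash
python3 -m handwheel '[{"travel":[0.0085,0.015,0],"angular":[0,0,0]},{"travel":[0.018,0.036,0],"angular":[0,0,0]},{"travel":[0.018,0.036,0],"angular":[0,0,0]},{"travel":[0.018,0.036,0],"angular":[0,0,0]},{"travel":[0.018,0.036,0],"angular":[0,0,0]},{"travel":[0.018,0.036,0],"angular":[0,0,0]},{"travel":[0.018,0.036,0],"angular":[0,0,0]},{"travel":[0.018,0.036,0],"angular":[0,0,0]},{"travel":[0.017,0.031,0],"angular":[0,0,0]},{"travel":[0,0,0],"angular":[0,0,0]},{"travel":[0,0,0],"angular":[0,0,0]},{"travel":[0,0,0],"angular":[0,0,0]}]' 0.085; python3 wr.py 622 -136 50 88; python3 to.py 622 -136 50 0
```

```text
time: 46.55
position: [621.4, -133.3, 212.5]
orientation: [-3.14, -0.003, 0.003]
force: [-0.8, 0.1, 0.9]
opening: 0.998
88.0 ((300, 221, 59, 58), {'c': array([ 624.3, -139.7]), 's': array([38.8, 39.6], dtype=float32), 'long_deg': 90.2}) zmed 86.5
now [ 621.5 -133.1  213. ] t 46.6 F [0.  0.5 0.4] open 84.9
turn deg (tool) [-0.06  0.09  0.15] travel mm now [  0.7   3.  163. ] after turn [  0.5   2.9 163. ]
```

```bash
python3 -m handwheel '[{"travel":[0.001,0.004,0.015],"angular":[0,0,0]},{"travel":[0,0,0.03],"angular":[0,0,0]},{"travel":[0,0,0.035],"angular":[0,0,0]},{"travel":[0,0,0.035],"angular":[0,0,0]},{"travel":[0,0,0.03],"angular":[0,0,0]},{"travel":[0,0,0.014],"angular":[0,0,0]},{"travel":[0,0,0.007],"angular":[0,0,0]},{"travel":[0,0,0],"angular":[0,0,0]},{"travel":[0,0,0],"angular":[0,0,0]}]';python3 to.py 623 -137.3 50 0; python3 -m handwheel '[{"travel":[0,0,0],"angular":[0,0,0]},{"travel":[0,0,0],"angular":[0,0,0]},{"travel":[0,0,0],"angular":[0,0,0]},{"travel":[0,0,0],"angular":[0,0,0]},{"travel":[0,0,0],"angular":[0,0,0]},{"travel":[0,0,0],"angular":[0,0,0]},{"travel":[0,0,0],"angular":[0,0,0]},{"travel":[0,0,0],"angular":[0,0,0]}]' 0.015;python3 to.py 606.5 118.7 200 0
```

```text
time: 47.5
position: [624.0, -138.8, 49.0]
orientation: [3.141, 0.001, 0.003]
force: [0.1, 0.3, 0.0]
opening: 1.0
now [ 624.  -138.8   49. ] t 47.5 F [0.1 0.3 0. ] open 85.4
turn deg (tool) [ 0.01 -0.12  0.02] travel mm now [-1.  -1.5 -1. ] after turn [-1.  -1.5 -1. ]
time: 48.3
position: [623.7, -139.1, 48.9]
orientation: [3.141, -0.0, 0.002]
force: [0.1, -0.2, 5.9]
opening: 0.524
now [ 623.7 -139.1   48.9] t 48.3 F [ 0.1 -0.2  5.9] open 44.7
turn deg (tool) [ 0.03 -0.09 -0.  ] travel mm now [ -17.  -257.7 -151.3] after turn [ -17.2 -257.8 -151.1]
```

```bash
python3 -m handwheel '[{"travel":[0,0,-0.01],"angular":[0,0,0]},{"travel":[0,0,-0.025],"angular":[0,0,0]},{"travel":[0,0,-0.04],"angular":[0,0,0]},{"travel":[0,0,-0.04],"angular":[0,0,0]},{"travel":[0,0,-0.03],"angular":[0,0,0]},{"travel":[0,0,-0.01],"angular":[0,0,0]},{"travel":[-0.002,-0.015,0],"angular":[0,0,0]},{"travel":[-0.003,-0.035,0],"angular":[0,0,0]},{"travel":[-0.003,-0.04,0],"angular":[0,0,0]},{"travel":[-0.003,-0.04,0],"angular":[0,0,0]},{"travel":[-0.003,-0.04,0],"angular":[0,0,0]},{"travel":[-0.002,-0.04,0],"angular":[0,0,0]},{"travel":[-0.001,-0.032,0],"angular":[0,0,0]},{"travel":[0,-0.015,0],"angular":[0,0,0]},{"travel":[0,0,0],"angular":[0,0,0]},{"travel":[0,0,0],"angular":[0,0,0]}]';python3 to.py 606.5 118 124.9 0; python3 - <<'E'
from h import *
p,d=read_camera("wrist");cv2.imwrite("pics/w13.png",p[:,:,::-1])
p,d=read_camera("scene");cv2.imwrite("pics/s13.png",p[:,:,::-1])
E
```

```text
time: 49.9
position: [605.7, 116.8, 201.6]
orientation: [3.14, -0.0, -0.003]
force: [0.9, -0.9, -0.7]
opening: 0.527
now [605.7 116.8 201.6] t 49.9 F [ 0.9 -0.9 -0.7] open 45.0
turn deg (tool) [ 0.09  0.1  -0.01] travel mm now [ 0.9 -1.3 76.7] after turn [ 0.8 -1.2 76.7]
```

View pics/w13.png

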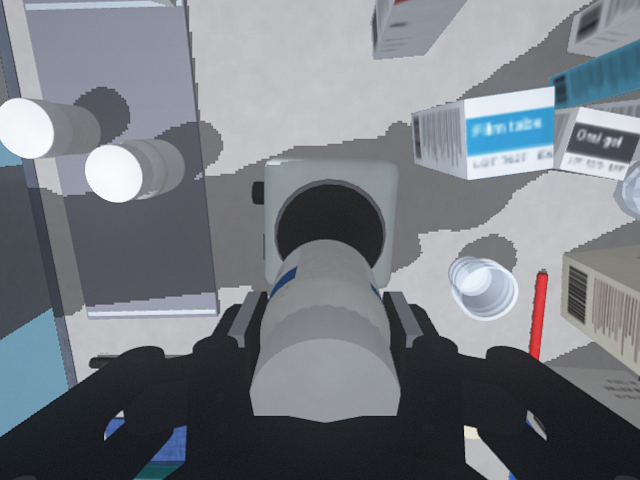

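View pics/s13.png

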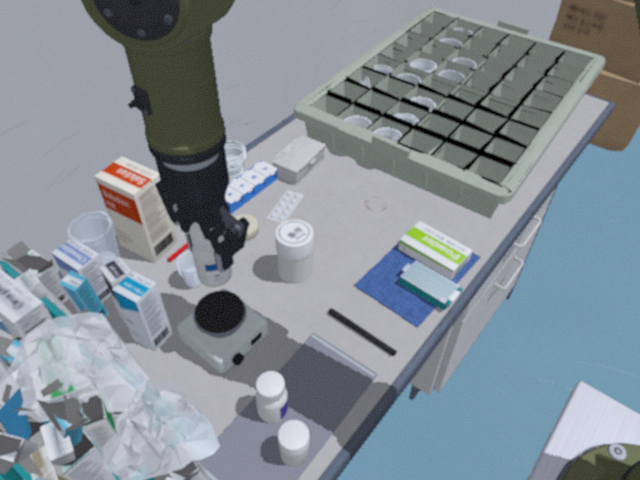

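The scene shows the cutter has been knocked (now at (430,284), close to the mat's robot-side edge). I'll finish this bottle, then mend it.

```bash
python3 -m handwheel '[{"travel":[0.0005,0,0.012],"angular":[0,0,0]},{"travel":[0,0,0.025],"angular":[0,0,0]},{"travel":[0,0,0.02],"angular":[0,0,0]},{"travel":[0,0,0.01],"angular":[0,0,0]},{"travel":[0,0,0.006],"angular":[0,0,0]},{"travel":[0,0,0],"angular":[0,0,0]},{"travel":[0,0,0],"angular":[0,0,0]}]';python3 to.py 606.5 118 112.9 0
```

```text
time: 50.7
position: [607.0, 118.1, 130.4]
orientation: [-3.141, 0.0, -0.001]
force: [-0.5, 0.1, 0.5]
opening: 0.523
now [607.  118.1 130.4] t 50.7 F [-0.5  0.1  0.5] open 44.6
turn deg (tool) [-0.02 -0.05 -0.  ] travel mm now [-0.5  0.1 17.5] after turn [-0.5  0.1 17.5]
```

```bash
python3 -m handwheel '[{"travel":[0,0,0.004],"angular":[0,0,0]},{"travel":[0,0,0.004],"angular":[0,0,0]},{"travel":[0,0,0.004],"angular":[0,0,0]},{"travel":[0,0,0.002],"angular":[0,0,0]},{"travel":[0,0,0.002],"angular":[0,0,0]},{"travel":[0,0,0.002],"angular":[0,0,0]},{"travel":[0,0,0],"angular":[0,0,0]}]';python3 to.py 606.5 118 112.9 0
```

```text
time: 51.4
position: [607.2, 118.4, 112.8]
orientation: [-3.141, -0.0, -0.003]
force: [1.0, -0.1, 8.1]
opening: 0.525
now [607.2 118.4 112.8] t 51.4 F [ 1.  -0.1  8.1] open 44.8
turn deg (tool) [-0.01 -0.11  0.01] travel mm now [-0.7  0.4 -0.1] after turn [-0.7  0.4 -0.1]
```

```bash
python3 -m handwheel '[{"travel":[0,0,0.001],"angular":[0,0,0]},{"travel":[0,0,0.001],"angular":[0,0,0]},{"travel":[0,0,0.0005],"angular":[0,0,0]},{"travel":[0,0,0],"angular":[0,0,0]}]';python3 to.py 606.5 118 112.9 0
```

```text
time: 51.8
position: [607.3, 118.5, 112.6]
orientation: [3.141, 0.0, 0.005]
force: [-4.7, -2.5, 26.5]
opening: 0.524
now [607.3 118.5 112.6] t 51.8 F [-4.7 -2.5 26.5] open 44.8
turn deg (tool) [ 0.02 -0.19  0.  ] travel mm now [-0.8  0.5 -0.3] after turn [-0.8  0.5 -0.3]
```

```bash
python3 -m handwheel '[{"travel":[0,0,0],"angular":[0,0,0]},{"travel":[0,0,0],"angular":[0,0,0]},{"travel":[0,0,0],"angular":[0,0,0]},{"travel":[0,0,0],"angular":[0,0,0]},{"travel":[0,0,0],"angular":[0,0,0]},{"travel":[0,0,0],"angular":[0,0,0]},{"travel":[0,0,0],"angular":[0,0,0]},{"travel":[0,0,0],"angular":[0,0,0]},{"travel":[0,0,0],"angular":[0,0,0]},{"travel":[0,0,0],"angular":[0,0,0]},{"travel":[0,0,0],"angular":[0,0,0]},{"travel":[0,0,0],"angular":[0,0,0]},{"travel":[0,0,0],"angular":[0,0,0]},{"travel":[0,0,0],"angular":[0,0,0]},{"travel":[0,0,0],"angular":[0,0,0]},{"travel":[0,0,0],"angular":[0,0,0]}]'; python3 -m handwheel '[{"travel":[0,0,-0.01],"angular":[0,0,0]},{"travel":[0,0,-0.02],"angular":[0,0,0]},{"travel":[0,0,-0.02],"angular":[0,0,0]},{"travel":[0,0,-0.012],"angular":[0,0,0]},{"travel":[-0.02,0,0],"angular":[0,0,0]},{"travel":[-0.036,0,0],"angular":[0,0,0]},{"travel":[-0.036,0,0],"angular":[0,0,0]},{"travel":[-0.036,0,0],"angular":[0,0,0]},{"travel":[-0.035,0,0],"angular":[0,0,0]},{"travel":[-0.018,0,0],"angular":[0,0,0]},{"travel":[0,0,0.02],"angular":[0,0,0]},{"travel":[0,0,0.035],"angular":[0,0,0]},{"travel":[0,0,0.03],"angular":[0,0,0]},{"travel":[0,0,0.017],"angular":[0,0,0]},{"travel":[0,0,0.008],"angular":[0,0,0]},{"travel":[0,0,0.002],"angular":[0,0,0]},{"travel":[0,0,0],"angular":[0,0,0]},{"travel":[0,0,0],"angular":[0,0,0]}]';python3 to.py 425 118 52.9 0
```

```text
time: 53.4
position: [607.3, 118.5, 112.6]
orientation: [3.141, 0.0, 0.005]
force: [-5.6, -3.0, 25.8]
opening: 0.525
time: 55.2
position: [426.1, 118.2, 60.1]
orientation: [-3.141, -0.0, -0.002]
force: [-0.2, -0.0, -0.9]
opening: 0.525
now [426.1 118.2  60.1] t 55.2 F [-0.2 -0.  -0.9] open 44.8
turn deg (tool) [-0.02 -0.08  0.  ] travel mm now [-1.1  0.2  7.1] after turn [-1.1  0.2  7.2]
```

```bash
python3 -m handwheel '[{"travel":[0,0,0.003],"angular":[0,0,0]},{"travel":[0,0,0.002],"angular":[0,0,0]},{"travel":[0,0,0.0015],"angular":[0,0,0]},{"travel":[0,0,0.0005],"angular":[0,0,0]},{"travel":[0,0,0],"angular":[0,0,0]}]'
```

```text
time: 55.7
position: [425.7, 118.0, 52.8]
orientation: [3.141, 0.0, 0.001]
force: [-1.5, -0.6, 7.6]
opening: 0.526
```

```bash
python3 -m handwheel '[{"travel":[0,0,0],"angular":[0,0,0]},{"travel":[0,0,0],"angular":[0,0,0]},{"travel":[0,0,0],"angular":[0,0,0]},{"travel":[0,0,0],"angular":[0,0,0]},{"travel":[0,0,0],"angular":[0,0,0]}]' 0.058; python3 -m handwheel '[{"travel":[0,0,-0.015],"angular":[0,0,0]},{"travel":[0,0,-0.03],"angular":[0,0,0]},{"travel":[0,0,-0.04],"angular":[0,0,0]},{"travel":[0,0,-0.04],"angular":[0,0,0]},{"travel":[0,0,-0.03],"angular":[0,0,0]},{"travel":[0,0,-0.01],"angular":[0,0,0]},{"travel":[0,0,0],"angular":[0,0,0]}]'; python3 wr.py 450 155 80 62 78 92;python3 - <<'E'
from h import *
p,d=read_camera("wrist");cv2.imwrite("pics/w14.png",p[:,:,::-1])
for n in ("scene","side"):
    p,d=read_camera(n);cv2.imwrite(f"pics/{n}14.png",p[:,:,::-1]);c=camera_info(n);X=cloud(c,d)
    h=cv2.cvtColor(p,cv2.COLOR_RGB2HSV)
    m=(X[...,0]>330)&(X[...,0]<560)&(X[...,1]<-60)&(X[...,1]>-200)&(X[...,2]>15)&(X[...,2]<34)
    for b in blobs(m,c,23,200):print(n,b,np.round(np.percentile(X[m][:,2],[5,50,95]),1))
E
```

```text
time: 56.2
position: [425.6, 118.1, 52.2]
orientation: [-3.142, -0.0, 0.0]
force: [-0.4, -0.2, -0.0]
opening: 0.686
time: 56.9
position: [426.2, 118.0, 218.2]
orientation: [-3.142, 0.001, -0.004]
force: [-0.6, 0.6, -0.9]
opening: 0.677
62.0 ((294, 201, 59, 30), {'c': array([425.6, 128.4]), 's': array([21.6, 43. ], dtype=float32), 'long_deg': 180.0}) zmed 60.0
62.0 ((270, 102, 56, 58), {'c': array([408., 188.]), 's': array([37.8, 38. ], dtype=float32), 'long_deg': 136.4}) zmed 60.0
78.0 ((363, 146, 54, 55), {'c': array([470.1, 160.6]), 's': array([35.6, 35.8], dtype=float32), 'long_deg': 135.9}) zmed 75.5
92.0 ((294, 211, 60, 59), {'c': array([426. , 117.2]), 's': array([39.4, 39.4], dtype=float32), 'long_deg': 45.2}) zmed 90.5
scene ((401, 261, 62, 47), {'c': array([ 409.9, -160.7]), 's': array([52.5, 98.9], dtype=float32), 'long_deg': 176.9}) [17.9 21.7 23.9]
side ((403, 249, 53, 25), {'c': array([ 412.5, -157.2]), 's': array([58.5, 99.5], dtype=float32), 'long_deg': 177.7}) [16.6 22.3 24.2]
```

View pics/scene14.png

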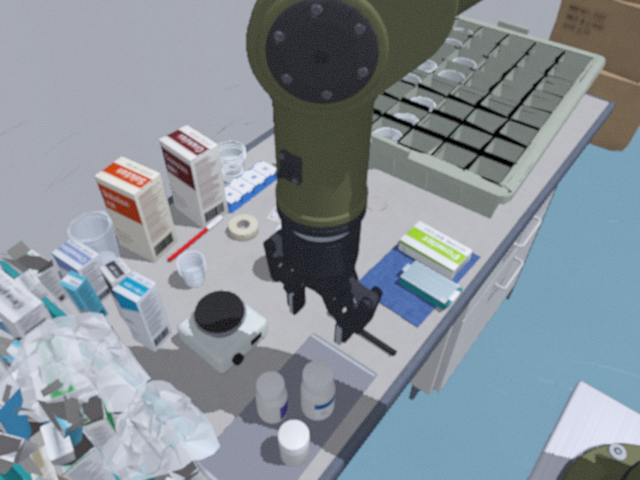

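View pics/w14.png

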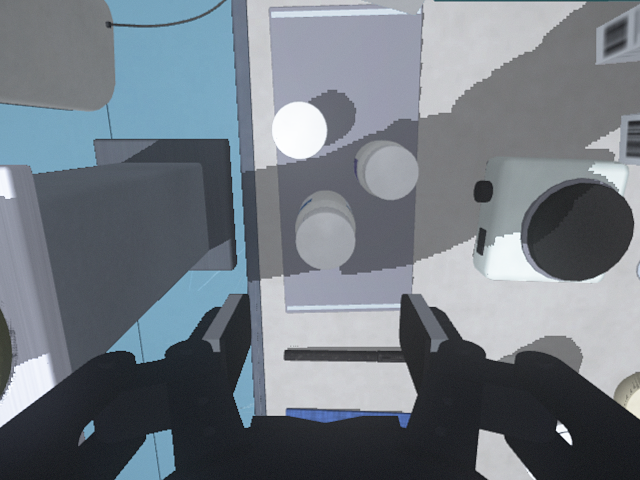

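Large bottle stands upright at (426,118). The cutter now is at about (411,−160), overhanging the mat by ~18 mm; go above it to regrip.

```bash
python3 -m handwheel '[{"travel":[-0.001,0.015,0],"angular":[0,0,0]},{"travel":[-0.002,0.036,0],"angular":[0,0,0]},{"travel":[-0.002,0.036,0],"angular":[0,0,0]},{"travel":[-0.002,0.036,0],"angular":[0,0,0]},{"travel":[-0.002,0.036,0],"angular":[0,0,0]},{"travel":[-0.002,0.036,0],"angular":[0,0,0]},{"travel":[-0.002,0.036,0],"angular":[0,0,0]},{"travel":[-0.001,0.032,0],"angular":[0,0,0]},{"travel":[-0.001,0.015,0],"angular":[0,0,-8]},{"travel":[0,0,0],"angular":[0,0,-8]},{"travel":[0,0,0],"angular":[0,0,-8]},{"travel":[0,0,0],"angular":[0,0,-8]},{"travel":[0,0,0],"angular":[0,0,-8]},{"travel":[0,0,0],"angular":[0,0,-8]},{"travel":[0,0,0],"angular":[0,0,-8]},{"travel":[0,0,0],"angular":[0,0,-8]},{"travel":[0,0,0],"angular":[0,0,-8]},{"travel":[0,0,0],"angular":[0,0,-8]},{"travel":[0,0,0],"angular":[0,0,-7.4]},{"travel":[0,0,0],"angular":[0,0,0]}]' 0.055; python3 wr.py 425 -190 100 29 22;python3 - <<'E'
from h import *
p,d=read_camera("wrist");cv2.imwrite("pics/w15.png",p[:,:,::-1])
c=camera_info("wrist");X=cloud(c,d)
m=(abs(X[...,0]-411)<40)&(abs(X[...,1]+160)<15)
for x0 in range(365,460,15): 
    k=m&(abs(X[...,0]-x0)<6)
    if k.any(): print(x0,round(float(np.median(X[k][:,2])),1))
E
python3 to.py 411 -158 27 87.4
```

```text
time: 59.1
position: [410.1, -159.8, 216.0]
orientation: [-2.267, -2.171, -0.0]
force: [-0.8, -0.9, -0.6]
opening: 0.643
29.0 ((193, 200, 81, 124), {'c': array([ 443.6, -237.3]), 's': array([ 62. , 108.9], dtype=float32), 'long_deg': 177.5}) zmed 27.0
22.0 ((290, 162, 58, 117), {'c': array([ 412.1, -165. ]), 's': array([46. , 99.1], dtype=float32), 'long_deg': 177.8}) zmed 21.1
380 21.3
395 281.8
410 21.2
425 21.2
440 21.2
455 21.4
now [ 410.3 -159.9  216.5] t 59.2 F [0.6 0.  0.2] open 54.9
turn deg (tool) [-0.07 -0.08 -0.19] travel mm now [  1.6   0.9 189.5] after turn [  1.9   0.6 189.5]
```

View pics/w15.png

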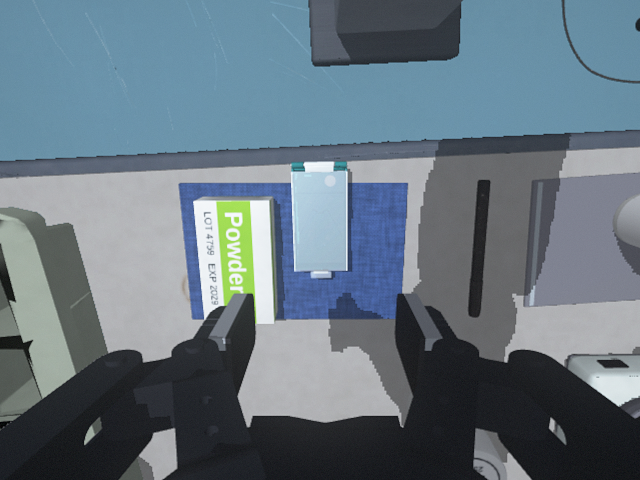

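The cutter lies level; gap to the carton is only ~17 mm, so I'll grip it by its overhanging end (x≈373), beyond the carton.

```bash
python3 -m handwheel '[{"travel":[0,0,0],"angular":[0,0,0]},{"travel":[0,0,0],"angular":[0,0,0]}]' 0.07; python3 wr.py 425 -190 100 29 22; python3 to.py 373 -162.5 26 87.8
```

```text
time: 59.4
position: [410.6, -159.9, 217.2]
orientation: [-2.273, -2.169, 0.0]
force: [0.8, -0.4, 0.5]
opening: 0.819
29.0 ((194, 199, 81, 124), {'c': array([ 443.6, -237.4]), 's': array([ 61.9, 109.3], dtype=float32), 'long_deg': 177.5}) zmed 27.0
22.0 ((196, 198, 80, 121), {'c': array([ 431.8, -213.9]), 's': array([ 53.5, 124.1], dtype=float32), 'long_deg': 27.1}) zmed 21.1
22.0 ((290, 161, 58, 116), {'c': array([ 411.7, -164.9]), 's': array([46. , 98.8], dtype=float32), 'long_deg': 178.2}) zmed 21.1
now [ 410.6 -159.9  217.3] t 59.45 F [ 0.1  0.7 -0.3] open 69.9
turn deg (tool) [-0.    0.01 -0.46] travel mm now [ -4.3 -37.5 191.3] after turn [ -4.1 -37.5 191.3]
```

```bash
python3 -m handwheel '[{"travel":[-0.002,-0.018,0],"angular":[0,0,-0.5]},{"travel":[-0.002,-0.0195,0],"angular":[0,0,0]},{"travel":[0,0,0.015],"angular":[0,0,0]},{"travel":[0,0,0.03],"angular":[0,0,0]},{"travel":[0,0,0.035],"angular":[0,0,0]},{"travel":[0,0,0.035],"angular":[0,0,0]},{"travel":[0,0,0.03],"angular":[0,0,0]},{"travel":[0,0,0],"angular":[0,0,0]}]'; python3 to.py 373 -162.5 26 87.8;python3 - <<'E'
from h import *
p,d=read_camera("wrist");cv2.imwrite("pics/w16.png",p[:,:,::-1])
E
```

```text
time: 60.25
position: [371.4, -161.7, 70.0]
orientation: [-2.258, -2.178, 0.003]
force: [0.2, -0.1, 1.1]
opening: 0.822
now [ 371.4 -161.7   70. ] t 60.25 F [ 0.2 -0.1  1.1] open 70.2
turn deg (tool) [-0.28 -0.12  0.14] travel mm now [-0.8  1.9 44. ] after turn [-0.7  1.6 44. ]
```

View pics/w16.png

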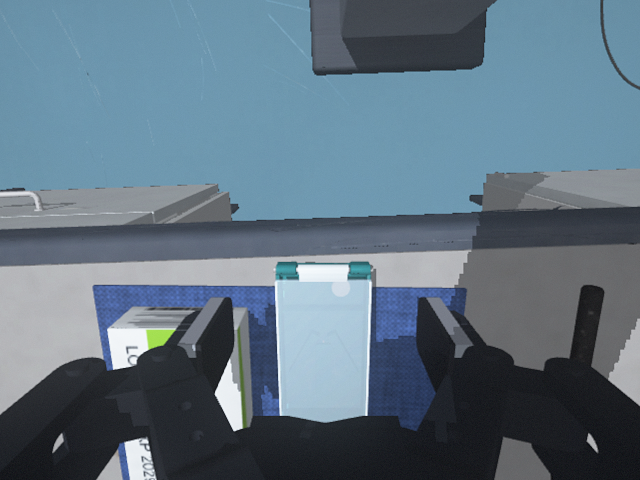

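Jaws straddle the cutter's end, clear of the carton. Descend and grip.

```bash
python3 -m handwheel '[{"travel":[0,0,0.015],"angular":[0,0,0]},{"travel":[0,0,0.015],"angular":[0,0,0]},{"travel":[0,0,0.01],"angular":[0,0,0]},{"travel":[0,0,0.003],"angular":[0,0,0]},{"travel":[0,0,0],"angular":[0,0,0]}]'; python3 to.py 373 -162.5 26 87.8;python3 -m handwheel '[{"travel":[0,0,0],"angular":[0,0,0]},{"travel":[0,0,0],"angular":[0,0,0]},{"travel":[0,0,0],"angular":[0,0,0]},{"travel":[0,0,0],"angular":[0,0,0]},{"travel":[0,0,0],"angular":[0,0,0]},{"travel":[0,0,0],"angular":[0,0,0]},{"travel":[0,0,0],"angular":[0,0,0]},{"travel":[0,0,0],"angular":[0,0,0]}]' 0.02;python3 to.py 405 -144 31 87.4
```

```text
time: 60.8
position: [373.7, -162.7, 30.2]
orientation: [2.261, 2.179, 0.0]
force: [0.7, -0.2, -0.3]
opening: 0.824
now [ 373.7 -162.7   30.2] t 60.8 F [ 0.7 -0.2 -0.3] open 70.3
turn deg (tool) [0.08 0.05 0.09] travel mm now [ 0.2 -0.7  4.2] after turn [ 0.2 -0.7  4.2]
time: 61.6
position: [373.4, -162.7, 30.4]
orientation: [2.26, 2.179, -0.0]
force: [-1.7, -0.7, 13.2]
opening: 0.515
now [ 373.4 -162.7   30.4] t 61.6 F [-1.7 -0.7 13.2] open 44.0
turn deg (tool) [0.09 0.08 0.51] travel mm now [19.9 30.9 -0.5] after turn [20.1 30.7 -0.6]
```

```bash
python3 -m handwheel '[{"travel":[0,0,-0.004],"angular":[0,0,0]},{"travel":[0,0,-0.004],"angular":[0,0,0]},{"travel":[0.005,0.008,0],"angular":[0,0,0]},{"travel":[0.005,0.01,0],"angular":[0,0,0]},{"travel":[0.005,0.01,0],"angular":[0,0,0]},{"travel":[0.005,0.006,0],"angular":[0,0,0.5]},{"travel":[0,0,0],"angular":[0,0,0]},{"travel":[0,0,0.004],"angular":[0,0,0]},{"travel":[0,0,0.003],"angular":[0,0,0]},{"travel":[0,0,0],"angular":[0,0,0]}]';python3 to.py 407 -143 30 87.4
```

```text
time: 62.6
position: [407.2, -143.8, 30.6]
orientation: [2.27, 2.171, -0.002]
force: [-1.9, 0.4, 10.9]
opening: 0.514
now [ 407.2 -143.8   30.6] t 62.6 F [-1.9  0.4 10.9] open 43.9
turn deg (tool) [-0.02  0.06  0.03] travel mm now [ 0.8 -0.2  0.6] after turn [ 0.8 -0.2  0.6]
```

```bash
python3 -m handwheel '[{"travel":[0,0,-0.0005],"angular":[0,0,0]},{"travel":[0,0,0],"angular":[0,0,0]},{"travel":[0,0,0],"angular":[0,0,0]},{"travel":[0,0,0],"angular":[0,0,0]},{"travel":[0,0,0],"angular":[0,0,0]}]' 0.056; python3 -m handwheel '[{"travel":[0,0,-0.015],"angular":[0,0,0]},{"travel":[0,0,-0.03],"angular":[0,0,0]},{"travel":[0,0,-0.04],"angular":[0,0,0]},{"travel":[0,0,-0.04],"angular":[0,0,0]},{"travel":[0,0,-0.04],"angular":[0,0,0]},{"travel":[0,0,-0.02],"angular":[0,0,0]},{"travel":[0,0,0],"angular":[0,0,0]},{"travel":[0,0,0],"angular":[0,0,0]}]'; python3 wr.py 440 -190 100 29 23;python3 - <<'E'
from h import *
p,d=read_camera("wrist");cv2.imwrite("pics/w17.png",p[:,:,::-1])
E
python3 to.py 610.5 -53 216 0
```

```text
time: 63.1
position: [407.6, -143.8, 30.7]
orientation: [-2.271, -2.17, 0.0]
force: [0.6, 0.7, -0.1]
opening: 0.656
time: 63.9
position: [407.4, -144.1, 215.5]
orientation: [2.272, 2.169, -0.001]
force: [0.8, 0.3, -0.4]
opening: 0.653
29.0 ((175, 204, 83, 124), {'c': array([ 443.7, -237.1]), 's': array([ 62. , 109.5], dtype=float32), 'long_deg': 177.5}) zmed 27.0
23.0 ((297, 206, 57, 110), {'c': array([ 444.8, -146.4]), 's': array([46.2, 98.1], dtype=float32), 'long_deg': 177.4}) zmed 21.7
23.0 ((175, 203, 83, 125), {'c': array([ 445.3, -238.3]), 's': array([ 64.6, 112.4], dtype=float32), 'long_deg': 177.5}) zmed 21.7
now [ 406.9 -143.8  214.7] t 64.0 F [-0.2  0.2 -0.6] open 56.0
turn deg (tool) [-1.100e-01  6.000e-02  8.741e+01] travel mm now [ 99.9 199.3  -1.6] after turn [203.6 -90.8  -1.3]
```

View pics/w17.png

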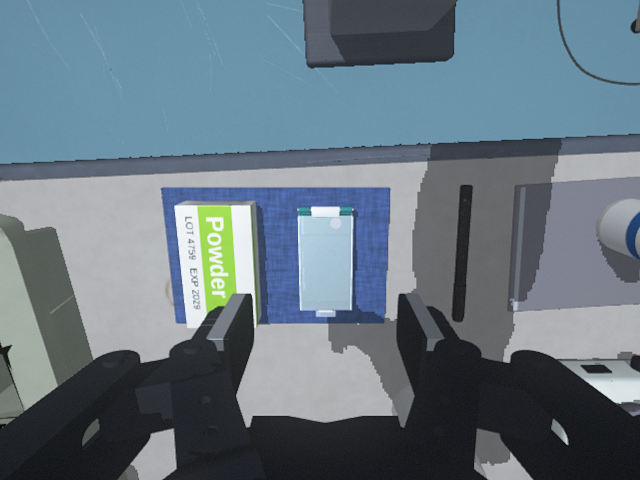

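The cutter is fully back on the mat at (445,−146), level. Now the wide jar.

```bash
python3 -m handwheel '[{"travel":[0,0,0],"angular":[0,0,8]},{"travel":[0,0,0],"angular":[0,0,8]},{"travel":[0,0,0],"angular":[0,0,8]},{"travel":[0,0,0],"angular":[0,0,8]},{"travel":[0,0,0],"angular":[0,0,8]},{"travel":[0,0,0],"angular":[0,0,8]},{"travel":[0,0,0],"angular":[0,0,8]},{"travel":[0,0,0],"angular":[0,0,8]},{"travel":[0,0,0],"angular":[0,0,8]},{"travel":[0,0,0],"angular":[0,0,8]},{"travel":[0,0,0],"angular":[0,0,7.4]},{"travel":[0.018,-0.008,-0.005],"angular":[0,0,0]},{"travel":[0.037,-0.017,0],"angular":[0,0,0]},{"travel":[0.037,-0.017,0],"angular":[0,0,0]},{"travel":[0.037,-0.017,0],"angular":[0,0,0]},{"travel":[0.037,-0.016,0],"angular":[0,0,0]},{"travel":[0.037,-0.016,0],"angular":[0,0,0]},{"travel":[0,0,0],"angular":[0,0,0]},{"travel":[0,0,0],"angular":[0,0,0]},{"travel":[0,0,0],"angular":[0,0,0]}]' 0.085; python3 wr.py 610 -53 60 96; python3 to.py 610.5 -53 58 0
```

```text
time: 66.0
position: [609.6, -53.1, 219.4]
orientation: [3.141, 0.0, -0.004]
force: [0.7, -0.4, -0.2]
opening: 0.995
96.0 ((283, 198, 93, 90), {'c': array([612.3, -55.2]), 's': array([60.5, 60.6], dtype=float32), 'long_deg': 62.9}) zmed 94.2
now [609.6 -53.4 220. ] t 66.05 F [-0.2  0.6  0.1] open 84.8
turn deg (tool) [ 0.04  0.12 -0.02] travel mm now [  1.2  -0.5 162. ] after turn [  0.9  -0.4 162. ]
```

```bash
python3 -m handwheel '[{"travel":[0.0015,0.0005,0.015],"angular":[0,0,0]},{"travel":[0,0,0.03],"angular":[0,0,0]},{"travel":[0,0,0.035],"angular":[0,0,0]},{"travel":[0,0,0.03],"angular":[0,0,0]},{"travel":[0,0,0.018],"angular":[0,0,0]},{"travel":[0,0,0.008],"angular":[0,0,0]},{"travel":[0,0,0],"angular":[0,0,0]},{"travel":[0,0,0],"angular":[0,0,0]}]';python3 to.py 611.3 -54 82 0; python3 -m handwheel '[{"travel":[0,0,0],"angular":[0,0,0]},{"travel":[0,0,0],"angular":[0,0,0]},{"travel":[0,0,0],"angular":[0,0,0]},{"travel":[0,0,0],"angular":[0,0,0]},{"travel":[0,0,0],"angular":[0,0,0]},{"travel":[0,0,0],"angular":[0,0,0]},{"travel":[0,0,0],"angular":[0,0,0]},{"travel":[0,0,0],"angular":[0,0,0]}]' 0.04;python3 to.py 606.5 118.7 220 0
```

```text
time: 66.85
position: [612.5, -53.3, 85.5]
orientation: [-3.142, 0.0, -0.002]
force: [-0.8, 0.9, 0.2]
opening: 0.992
now [612.5 -53.3  85.5] t 66.85 F [-0.8  0.9  0.2] open 84.8
turn deg (tool) [-0.   -0.06 -0.01] travel mm now [-1.2  0.7  3.5] after turn [-1.2  0.7  3.5]
time: 67.65
position: [612.6, -53.2, 86.3]
orientation: [3.141, 0.0, 0.003]
force: [-2.3, -0.7, 6.2]
opening: 0.708
now [612.6 -53.2  86.3] t 67.65 F [-2.3 -0.7  6.2] open 60.4
turn deg (tool) [ 0.03 -0.1   0.01] travel mm now [  -5.8 -171.8 -133.8] after turn [  -6.1 -171.9 -133.7]
```

```bash
python3 -m handwheel '[{"travel":[0,0,-0.01],"angular":[0,0,0]},{"travel":[0,0,-0.025],"angular":[0,0,0]},{"travel":[0,0,-0.035],"angular":[0,0,0]},{"travel":[0,0,-0.035],"angular":[0,0,0]},{"travel":[0,0,-0.015],"angular":[0,0,0]},{"travel":[-0.001,-0.015,0],"angular":[0,0,0]},{"travel":[-0.001,-0.035,0],"angular":[0,0,0]},{"travel":[-0.001,-0.04,0],"angular":[0,0,0]},{"travel":[-0.001,-0.04,0],"angular":[0,0,0]},{"travel":[-0.001,-0.03,0],"angular":[0,0,0]},{"travel":[0,-0.012,0],"angular":[0,0,0]},{"travel":[0,0,0],"angular":[0,0,0]},{"travel":[0,0,0],"angular":[0,0,0]}]';python3 to.py 606.5 119 162 0; python3 - <<'E'
from h import *
p,d=read_camera("wrist");cv2.imwrite("pics/w18.png",p[:,:,::-1])
p,d=read_camera("scene");cv2.imwrite("pics/s18.png",p[:,:,::-1])
E
```

```text
time: 68.95
position: [607.0, 117.6, 204.2]
orientation: [3.14, -0.001, -0.001]
force: [0.4, -0.9, -1.6]
opening: 0.713
now [607.  117.6 204.2] t 68.95 F [ 0.4 -0.9 -1.6] open 60.9
turn deg (tool) [ 0.08  0.05 -0.03] travel mm now [-0.5 -1.5 42.2] after turn [-0.5 -1.4 42.2]
```

View pics/s18.png

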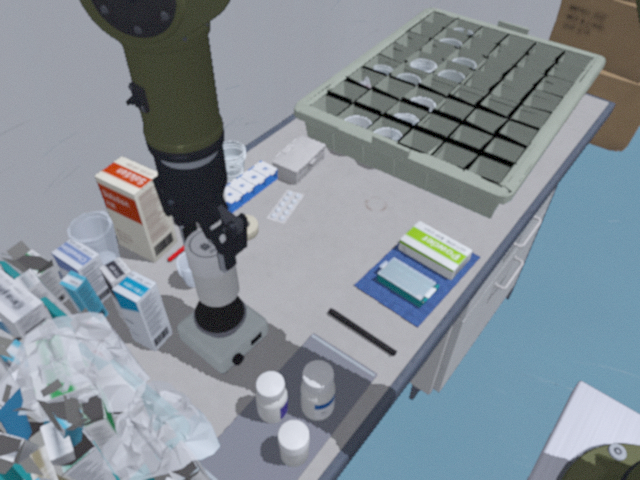

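Wide jar held upright over the pad; everything else is in place. Lower and press.

```bash
python3 -m handwheel '[{"travel":[-0.0005,0,0.012],"angular":[0,0,0]},{"travel":[0,0,0.018],"angular":[0,0,0]},{"travel":[0,0,0.008],"angular":[0,0,0]},{"travel":[0,0,0],"angular":[0,0,0]},{"travel":[0,0,0],"angular":[0,0,0]}]';python3 to.py 606.5 119 150 0
```

```text
time: 69.55
position: [606.8, 118.5, 166.8]
orientation: [-3.142, 0.001, 0.0]
force: [0.3, 0.3, -0.9]
opening: 0.712
now [606.8 118.5 166.8] t 69.55 F [ 0.3  0.3 -0.9] open 60.8
turn deg (tool) [-0.01  0.01 -0.02] travel mm now [-0.3 -0.5 16.8] after turn [-0.3 -0.5 16.8]
```

```bash
python3 -m handwheel '[{"travel":[0,0,0.004],"angular":[0,0,0]},{"travel":[0,0,0.004],"angular":[0,0,0]},{"travel":[0,0,0.003],"angular":[0,0,0]},{"travel":[0,0,0.002],"angular":[0,0,0]},{"travel":[0,0,0.002],"angular":[0,0,0]},{"travel":[0,0,0.001],"angular":[0,0,0]},{"travel":[0,0,0],"angular":[0,0,0]}]';python3 to.py 606.5 119 150 0
```

```text
time: 70.25
position: [607.3, 119.1, 151.5]
orientation: [-3.141, -0.0, -0.003]
force: [-0.2, -0.6, 7.1]
opening: 0.709
now [607.3 119.1 151.5] t 70.25 F [-0.2 -0.6  7.1] open 60.6
turn deg (tool) [-0.02 -0.1   0.01] travel mm now [-0.8  0.1  1.5] after turn [-0.8  0.1  1.5]
```

```bash
python3 -m handwheel '[{"travel":[0,0,0.001],"angular":[0,0,0]},{"travel":[0,0,0.001],"angular":[0,0,0]},{"travel":[0,0,0.001],"angular":[0,0,0]},{"travel":[0,0,0],"angular":[0,0,0]}]';python3 to.py 606.5 119 150 0
```

```text
time: 70.65
position: [607.3, 119.2, 150.1]
orientation: [-3.142, -0.0, -0.004]
force: [-3.3, -2.3, 16.8]
opening: 0.707
now [607.3 119.2 150.1] t 70.65 F [-3.3 -2.3 16.8] open 60.4
turn deg (tool) [-0.   -0.16  0.  ] travel mm now [-0.8  0.2  0.1] after turn [-0.8  0.2  0.1]
```

```bash
python3 -m handwheel '[{"travel":[0,0,0.0005],"angular":[0,0,0]},{"travel":[0,0,0],"angular":[0,0,0]},{"travel":[0,0,0],"angular":[0,0,0]},{"travel":[0,0,0],"angular":[0,0,0]},{"travel":[0,0,0],"angular":[0,0,0]},{"travel":[0,0,0],"angular":[0,0,0]},{"travel":[0,0,0],"angular":[0,0,0]},{"travel":[0,0,0],"angular":[0,0,0]},{"travel":[0,0,0],"angular":[0,0,0]},{"travel":[0,0,0],"angular":[0,0,0]},{"travel":[0,0,0],"angular":[0,0,0]},{"travel":[0,0,0],"angular":[0,0,0]},{"travel":[0,0,0],"angular":[0,0,0]},{"travel":[0,0,0],"angular":[0,0,0]},{"travel":[0,0,0],"angular":[0,0,0]},{"travel":[0,0,0],"angular":[0,0,0]},{"travel":[0,0,0],"angular":[0,0,0]}]'; python3 -m handwheel '[{"travel":[0,0,-0.01],"angular":[0,0,0]},{"travel":[0,0,-0.02],"angular":[0,0,0]},{"travel":[0,0,-0.02],"angular":[0,0,0]},{"travel":[0,0,-0.01],"angular":[0,0,0]},{"travel":[-0.018,0.006,0],"angular":[0,0,0]},{"travel":[-0.036,0.013,0],"angular":[0,0,0]},{"travel":[-0.036,0.013,0],"angular":[0,0,0]},{"travel":[-0.036,0.013,0],"angular":[0,0,0]},{"travel":[-0.019,0.008,0],"angular":[0,0,0]},{"travel":[0,0,0.02],"angular":[0,0,0]},{"travel":[0,0,0.035],"angular":[0,0,0]},{"travel":[0,0,0.03],"angular":[0,0,0]},{"travel":[0,0,0.017],"angular":[0,0,0]},{"travel":[0,0,0.008],"angular":[0,0,0]},{"travel":[0,0,0],"angular":[0,0,0]},{"travel":[0,0,0],"angular":[0,0,0]}]';python3 to.py 462 66 90 0
```

```text
time: 72.35
position: [607.3, 119.2, 150.1]
orientation: [-3.142, -0.0, -0.005]
force: [-4.2, -3.0, 22.1]
opening: 0.71
time: 73.95
position: [462.0, 66.0, 97.8]
orientation: [-3.141, -0.001, -0.001]
force: [0.2, 0.0, -0.8]
opening: 0.707
now [462.   66.   97.8] t 73.95 F [ 0.2  0.  -0.8] open 60.4
turn deg (tool) [-0.01 -0.03  0.02] travel mm now [0.  0.  7.8] after turn [0.  0.  7.8]
```

```bash
python3 -m handwheel '[{"travel":[0,0,0.003],"angular":[0,0,0]},{"travel":[0,0,0.002],"angular":[0,0,0]},{"travel":[0,0,0.0015],"angular":[0,0,0]},{"travel":[0,0,0.001],"angular":[0,0,0]},{"travel":[0,0,0],"angular":[0,0,0]}]'
```

```text
time: 74.45
position: [461.8, 65.8, 90.3]
orientation: [3.141, 0.0, 0.001]
force: [-1.8, -0.5, 4.6]
opening: 0.715
```

Contact. Release, rise and check everything.

```bash
python3 -m handwheel '[{"travel":[0,0,0],"angular":[0,0,0]},{"travel":[0,0,0],"angular":[0,0,0]},{"travel":[0,0,0],"angular":[0,0,0]},{"travel":[0,0,0],"angular":[0,0,0]},{"travel":[0,0,0],"angular":[0,0,0]}]' 0.076; python3 -m handwheel '[{"travel":[0,0,-0.015],"angular":[0,0,0]},{"travel":[0,0,-0.03],"angular":[0,0,0]},{"travel":[0,0,-0.04],"angular":[0,0,0]},{"travel":[0,0,-0.04],"angular":[0,0,0]},{"travel":[0,0,-0.03],"angular":[0,0,0]},{"travel":[0,0,-0.01],"angular":[0,0,0]},{"travel":[0,0,0],"angular":[0,0,0]},{"travel":[0,0,0],"angular":[0,0,0]}]'; python3 wr.py 450 130 110 62 78 92 100;python3 - <<'E'
from h import *
p,d=read_camera("wrist");cv2.imwrite("pics/w19.png",p[:,:,::-1])
for n in ("scene","side"):
    p,d=read_camera(n);cv2.imwrite(f"pics/{n}19.png",p[:,:,::-1]);c=camera_info(n);X=cloud(c,d)
    for zt,y0,y1 in ((23,-180,-90),(29,-290,-195)):
        m=(X[...,0]>330)&(X[...,0]<560)&(X[...,1]<y1)&(X[...,1]>y0)&(abs(X[...,2]-zt)<5)
        for b in blobs(m,c,zt,200):print(n,zt,b)
E
```

```text
time: 74.95
position: [461.7, 65.8, 89.8]
orientation: [-3.142, -0.0, 0.0]
force: [0.1, -0.0, -0.5]
opening: 0.891
time: 75.75
position: [461.1, 65.4, 253.7]
orientation: [3.141, -0.0, -0.002]
force: [0.5, -0.2, -0.4]
opening: 0.89
62.0 ((229, 31, 51, 57), {'c': array([408.2, 187. ]), 's': array([37.3, 38.3], dtype=float32), 'long_deg': 88.2}) zmed 59.9
78.0 ((313, 70, 50, 53), {'c': array([470.3, 159.7]), 's': array([35.4, 35.6], dtype=float32), 'long_deg': 0.0}) zmed 75.5
92.0 ((249, 130, 55, 57), {'c': array([426. , 116.4]), 's': array([38.9, 39.5], dtype=float32), 'long_deg': 89.2}) zmed 90.5
100.0 ((284, 191, 83, 81), {'c': array([461.4,  63.9]), 's': array([60.5, 60.5], dtype=float32), 'long_deg': 90.1}) zmed 98.2
scene 23 ((378, 258, 62, 46), {'c': array([ 443.7, -142.6]), 's': array([50.6, 99.3], dtype=float32), 'long_deg': 177.7})
scene 29 ((400, 221, 73, 52), {'c': array([ 441.9, -233.5]), 's': array([ 66.6, 111.3], dtype=float32), 'long_deg': 177.4})
side 23 ((384, 251, 54, 24), {'c': array([ 446., -140.]), 's': array([55.7, 99.4], dtype=float32), 'long_deg': 178.4})
side 29 ((388, 223, 59, 26), {'c': array([ 444.6, -230.4]), 's': array([ 72.4, 109.9], dtype=float32), 'long_deg': 177.7})
```

View pics/w19.png

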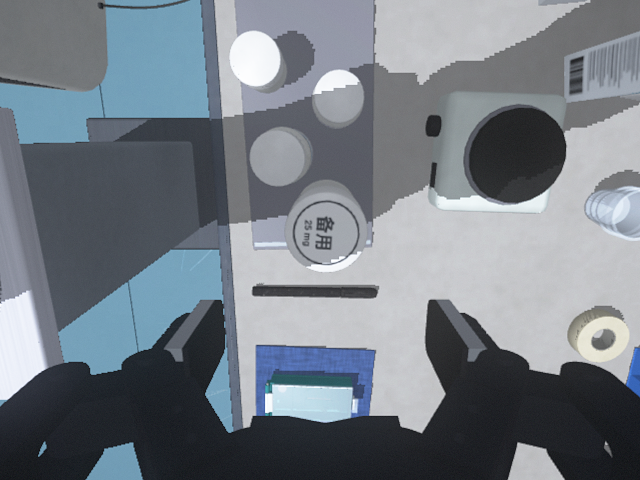

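View pics/scene19.png

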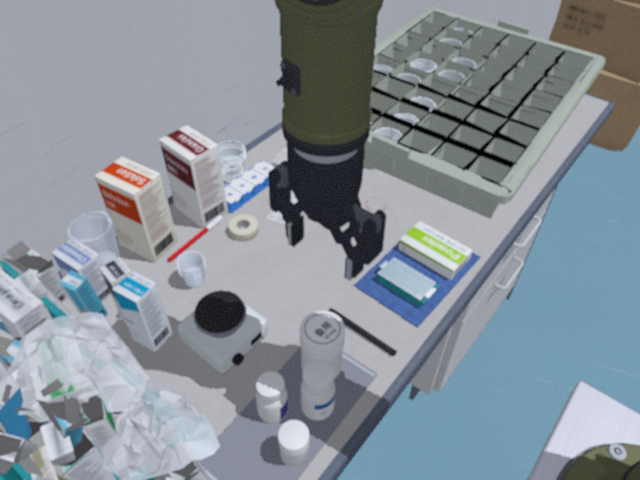

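View pics/side19.png

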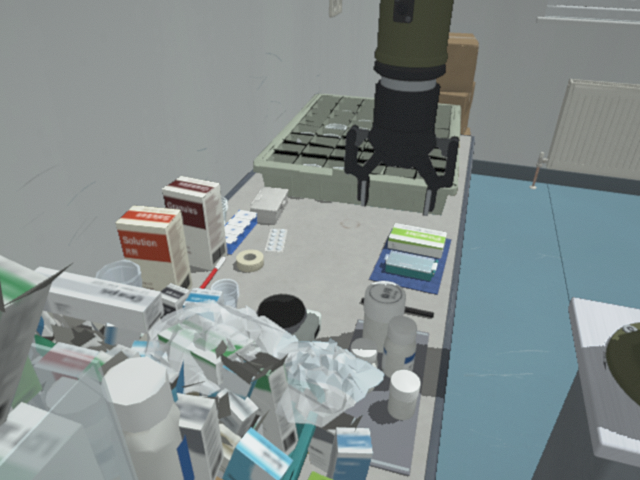

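All four containers stand upright on the board; carton and cutter lie flat on the mat; the marker is untouched and the gripper is clear.

```bash
python3 -c "from station import hand_in; print(hand_in())"
```

```text
the job is handed in; nothing more can be done
None
```

The job is done and handed in at about 76 s of the 210 s allowed; no verdict was reported.

- **Clearing:** I moved the carton and then the tablet cutter onto the blue mat. While I was busy with the large bottle the cutter was knocked about 40 mm, leaving it about 18 mm over the mat's edge. I picked it up again and put it back before mixing the wide jar.
- **Mixing:** All four containers were there, and I mixed them in the order small jar, small bottle, large bottle, wide jar. Each was pressed upright within about 1 mm of the measured pad centre until the pad stopped sinking. I held each down for at least 1.4 s at 17–27 N, against 9 N for the spring at the bottom. I judged "fully down" from the force and the tool height, because the pad's own travel was not readable.
- **First press:** The small jar first touched the pad lightly (about 2 N) about 3 mm off centre. I lifted it, centred it and then pressed it.
- **Last checks:** The tops of the four containers were at the heights expected for standing upright on the board. The carton and cutter lay flat inside the mat. The marker, tape, cups and blister strip were not touched, and the gripper was clear of everything.
- **Disagreements:** The three cameras differed by 2–6 mm on y positions. The closest margin that this affects is the wide jar, whose base is about 6 mm inside the board's end by my estimate.

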